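Set up the carving bench

TASK

Get the bench ready for carving: move every moulding offcut from the tool tray into the cardboard scrap box, and lay the gouge they cover lengthwise in the shallow felt-lined rest. Tip both standing wood blanks over so that they lie flat on the carving board (a push high on the face does it, as the board's edge stops the base), and only when both lie there slide the board's fence up against the side of the blank nearest to it. Leave the loose glue bottle, brush, honing stone, tin, pencil and rule where they are.

Things in the scene. Friction and masses are not known exactly. Their poses are not given: they have to be found in the camera images.
- blank_a_c (a point): plain light-wood block, 88 (own x) by 90 (own y) by 175 mm (own z) high as it stands at the start, about 0.6 kg; this point is its centre. It stands on end on the table just on the robot's side of the carving board, its own x axis roughly along the board's x axis; the one further from the fence (towards -y).
- blank_b_c (a point): plain light-wood block, 88 (own x) by 90 (own y) by 175 mm (own z) high as it stands at the start, about 0.6 kg; this point is its centre. It stands on end on the table just on the robot's side of the carving board, its own x axis roughly along the board's x axis; the one nearer to the fence (towards +y). The two stand 110 to 160 mm apart, centre to centre.
- board: fixed plywood carving board, 220 (x) by 400 (y) by 15 mm thick, flat on the table; origin at the centre of its underside. Its near edge (x = -110 mm) is the stop: a blank pushed high on its robot-side face, in the board's +x direction, turns about that edge and drops flat on the board, overhanging it by 15 to 40 mm. At the start the blanks are 4 to 25 mm from this edge.
- fence (a joint): position of the fence in m, 0 = fully open (towards the board's +y), growing as it slides towards the board's -y and the blanks, at most 0.15; friction about 2 N, stays where it is left.
- fence_face (a point): centre of the fence's flat jaw face, which looks to the board's -y, towards the blanks. The dark wood jaw is 100 mm long (x), 18 mm thick, 40 mm high, just above the board; the jaw face slides along the board's y at board x = -30 mm.
- fence_grip (a point): middle of the upper part of the fence's grip, an upright dark steel block 24 by 24 mm; its top lies 17 mm above this point and its foot plate 25 mm below it. The grip stands 60 mm behind the jaw face (board +y) and 30 mm nearer the robot.
- tray: fixed plywood tool tray, open on top, 240 (x) by 170 (y) by 50 mm high, walls and floor 5 mm; inside, along both long walls, a dark runner 25 mm wide, its top 31 mm above the table, leaves a well 110 mm wide between them. Origin at the centre of its underside. Tray and scrap box may have swapped places.
- scrap: fixed open cardboard scrap box, 240 (x) by 170 (y) by 45 mm high, walls and floor 5 mm, no runners; origin at the centre of its underside.
- rest: fixed shallow tray lined with grey felt, 80 (x) by 200 mm (y), 12 mm high, walls and floor 6 mm; origin at the centre of its underside. The gouge is to lie in it along its y axis, either way round.
- gouge_grip (a point): wood-carving gouge, 160 mm long in all along its own x, about 70 g: square rounded wooden handle 22 by 22 mm and 85 mm long, steel blade towards own +x. This point is on the handle's centre line, near the balance point, 25 mm from the blade end of the handle and 60 mm from its butt (100 mm from the blade's tip). At the start it lies in the well on the tray's floor (5 mm above the table), roughly along the tray's x.
- offcut_a_c (a point): offcut: loose plain light-wood strip of T-shaped moulding, 146 mm long (own y): a flat foot 44 mm wide (own x) and 8 mm thick with a rib 18 mm wide and 18 mm high along its middle, 26 mm in all; this point is the centre of the rib, 17 mm above the underside. At the start it lies crosswise on the tool tray's two runners, foot down, over the gouge. Three or four of the four offcuts are there
- offcut_b_c (a point): offcut: loose plain light-wood strip of T-shaped moulding, 143 mm long (own y): a flat foot 44 mm wide (own x) and 8 mm thick with a rib 18 mm wide and 18 mm high along its middle, 26 mm in all; this point is the centre of the rib, 17 mm above the underside. At the start it lies crosswise on the tool tray's two runners, foot down, over the gouge. Three or four of the four offcuts are there
- offcut_c_c (a point): offcut: loose plain light-wood strip of T-shaped moulding, 146 mm long (own y): a flat foot 44 mm wide (own x) and 8 mm thick with a rib 18 mm wide and 18 mm high along its middle, 26 mm in all; this point is the centre of the rib, 17 mm above the underside. At the start it lies crosswise on the tool tray's two runners, foot down, over the gouge. Three or four of the four offcuts are there
- offcut_d_c (a point): offcut: loose plain light-wood strip of T-shaped moulding, 144 mm long (own y): a flat foot 44 mm wide (own x) and 8 mm thick with a rib 18 mm wide and 18 mm high along its middle, 26 mm in all; this point is the centre of the rib, 17 mm above the underside. At the start it lies crosswise on the tool tray's two runners, foot down, over the gouge. Three or four of the four offcuts are there
- glue: bystander: closed bottle 52 mm wide, 130 mm high; origin under it
- brush: bystander: bench brush lying flat
- stone: bystander: grey honing stone 50 by 140 by 24 mm
- tin: bystander: low tin 70 mm wide, 40 mm high
- pencil: bystander: pencil 150 mm long, 8 mm thick
- rule: bystander: steel rule 200 by 30 by 5 mm
Not all that is in view belongs to the job. Leave any purple look-alike of the part that bears offcut_d_c alone.

How it is judged:
On the way, in this order (a step that is already met when the one before it is completed fails the run):
1. both blanks lie flat on the carving board (angle between blank_a_c's own z axis and vertical between 1.45 and 1.69 rad and z of blank_a_c in the frame of board between 0.052 and 0.068 m and x of blank_a_c in the frame of board between -0.09 and 0.08 m and y of blank_a_c in the frame of board between -0.195 and 0.195 m and angle between blank_b_c's own z axis and vertical between 1.45 and 1.69 rad and z of blank_b_c in the frame of board between 0.052 and 0.068 m and x of blank_b_c in the frame of board between -0.09 and 0.08 m and y of blank_b_c in the frame of board between -0.195 and 0.195 m), for 0.2 s.
2. the fence is up against the side of the nearer blank (all of step 1 and y of fence_face in the frame of blank_b_c between 0.037 and 0.055 m), for 0.2 s.
At the end, for the whole second after the job is handed in: Both blanks lie flat on the board (within 0.12 rad, centre over it and at most 90 mm from its middle towards the robot), the fence's jaw within 10 mm of the nearer blank's side, all offcuts inside the scrap box, the gouge flat in the rest along its length (within 0.35 rad) (all of step 2 and x of offcut_a_c in the frame of scrap between -0.115 and 0.115 m and y of offcut_a_c in the frame of scrap between -0.08 and 0.08 m and z of offcut_a_c in the frame of scrap between 0 and 0.07 m and x of offcut_b_c in the frame of scrap between -0.115 and 0.115 m and y of offcut_b_c in the frame of scrap between -0.08 and 0.08 m and z of offcut_b_c in the frame of scrap between 0 and 0.07 m and x of offcut_c_c in the frame of scrap between -0.115 and 0.115 m and y of offcut_c_c in the frame of scrap between -0.08 and 0.08 m and z of offcut_c_c in the frame of scrap between 0 and 0.07 m and x of offcut_d_c in the frame of scrap between -0.115 and 0.115 m and y of offcut_d_c in the frame of scrap between -0.08 and 0.08 m and z of offcut_d_c in the frame of scrap between 0 and 0.07 m and x of gouge_grip in the frame of rest between -0.04 and 0.04 m and y of gouge_grip in the frame of rest between -0.09 and 0.09 m and z of gouge_grip in the frame of rest between 0.008 and 0.028 m and angle between the x axis of gouge_grip and the y axis of rest, either way round below 0.35 rad); the robot touches nothing.
It fails at once if a bystander (glue, brush, stone, tin, pencil, rule) was shifted by more than 40 mm (distance of any of glue, brush, stone, tin, pencil, rule from where it was at the start of the episode above 0.04 m).
Of offcut_a, offcut_b, offcut_c, offcut_d only 3 to 4 are there at a start; the rules pass over those that are not, and their reading is None.
At some moment in a run one of offcut_a, offcut_b, offcut_c, offcut_d may be knocked a few centimetres aside while the robot is not near it.
Once in a run the grip may slacken for a moment while it holds something.
It also fails if it takes over 205 s, if anything falls off the work surface, if the arm or the gripper's body presses on something with over 40 N, if the wrist force passes 120 N, or if a joint passes its speed limit or range.

ROBOT

A 7-joint arm with a two-finger parallel gripper is mounted at the origin on the work surface. World frame = base frame: x ahead of the robot, y to its left, z up, the work surface at z = 0. Lengths are in m, angles in rad, forces in N, time in s.
With the tool pointing down it reaches from about 0.425 to 0.925 m from the base axis. Payload 6.8 kg.
Tool frame: the origin (TCP) lies between the finger pads; the fingertips stand 11 mm ahead of it and the grasp point (between the pads) lies 8 mm behind it; z points along the fingers, x is the direction in which the jaws open and shut, and the axes are right-handed (so a half turn about z gives the same grasp; the last joint's range is limited). The gripper opens to 85 mm and grips with 20 to 120 N. Pads are 22 mm wide; open, the fingers measure 114 mm over their backs; the gripper's body (76 mm by 85 mm) begins 54 mm behind the grasp point. The pads swing forward as they close: fully open they stand 13 mm farther back than shut.
Start: joints at [1.147, 0.477, 0.022, 1.555, -0.011, 1.109, -0.083], TCP at [0.21, -0.642, 0.242] pointing down, gripper open.
Joint ranges: [-2.96, 2.96], [-0.34, 2.1], [-1.41, 1.46], [0.24, 2.44], [-1.37, 4.51], [0.17, 1.92], [-2.96, 2.96]. Speed limits (rad/s): [2.39, 2.39, 3.14, 3.14, 3.14, 3.14, 3.14].

INTERFACE

Orientations are given as a unit quaternion [w, x, y, z].
In Python, from plant import sensors, viewer, job, models gives the robot as it stands.
- The arm moves only by the shell command python3 -m creep 'ROWS' [FORCE]. ROWS is JSON, a list of rows, each a list of 7 numbers: the gripper's target within -1 to 1 (fully open at 1, half-way at 0, shut at -1), then the shift along the tool's x, y, z in m, then the turn, a rotation vector about the tool's x, y, z in rad. A call has exactly 5 rows; each row shifts and turns the commanded pose from where the row before left it, along the tool's axes as they then stand; what a row does not reach is not made up. A row lasts 1/12 s, in which the tool goes at most 41.7 mm and 7.16 degrees, less where a joint would pass 70% of its speed; a pose out of reach is approached as far as the arm can. A call with a gripper value outside its range is refused whole. The fingers move at their own pace and stop on an object; FORCE is the grip in N (left out, the last holds). Time passes only in rows, so rows that do not move let the fingers close, or fill a call up. It gives the time, the measured TCP pose, the force and the opening at its end, in the units of the state.
- sensors.get_state(): the state, without advancing time (a new reading comes with each control period).
- viewer.camera(name): name is "scene" or "side" or "wrist"; returns a dict with "img" (480x640x3 uint8, red, green, blue), "mtx" (3x3 intrinsics, pixels), "k1" (the pictures are not rectified: a ray, as slopes to the right and down, at radius r is drawn at 1 + k1 r^2 times it, then the intrinsics apply), "T" (4x4, takes a point from camera to world coordinates); the wrist camera has in their place "T_tool_cam" (4x4, takes a point from camera to tool coordinates, whose origin is the TCP and whose axes are the tool frame's). Camera axes: x right, y down, z forward; pixel columns grow to the right and rows downward; lengths in m; the calibration is good to about 2 mm. A picture is of the moment at which its call begins: read the wrist's pose just before it. There is no depth.
- job.close_job(): hands the job in, once; it reports no verdict.
Trained networks look in the newest picture that a camera, given by its name, has taken for a name from the list of things; names that differ only in an ending like _2 or _b are one class to them, and where a whole thing is asked for, a point or a joint stands for the part that bears it (a point fixed in the world has none). Each returns a list of dicts, best first, with "score" (0 to 1); they miss things now and then, are a little off and sometimes report something else, mostly with a low value. They report only what shows in the picture. A call takes as long as a camera call. They do not tell look-alikes from the thing itself.
- models.trace(camera, target): "pixels" (480x640 bool, what is visible of it) and "uv" ([column, row] in pixels, amid what is visible of it).
- models.tip_of(camera, target): "uv" ([column, row] in pixels: a listed point, or the origin of a listed thing).
The state is a dict: "t": time; "joint_positions": joint angles; "dq": joint speeds; "joint_torque": joint torques, N m; "eef_pos": TCP position; "eef_rot": TCP orientation; "ft_force": force on the tool from outside, world axes, zero at the start; "moment": the same for the moment, N m; "opening": finger opening in m.
Only numpy, scipy, OpenCV 4.12 (cv2) and the standard library are available. Lean on these libraries where they do the work, as an engineer would, in place of code of your own. Each camera call takes 0.05 s, during which the arm holds its last target.

## Working session

There is one attempt and no reset: what is moved stays moved. The work goes in short steps, Python scripts to look and compute and a shell command to move; the robot and the scene stay as the last step left them, time stands still between calls to the robot, and variables do not carry over. Pictures are saved under pics/ and viewed, and the job is handed in when it is done.

```bash
ls; mkdir -p pics; python3 - <<'E'
from plant import sensors, viewer, models
import cv2
s=sensors.get_state(); print(s)
for n in ["scene","side","wrist"]:
    c=viewer.camera(n); cv2.imwrite(f"pics/{n}0.png",c["img"][:,:,::-1]); print(n,c["mtx"].tolist(),c["k1"],c.get("T",c.get("T_tool_cam")).tolist())
E
```

```text
pics
{'t': 0.0, 'joint_positions': array([ 1.14691663,  0.47780471,  0.02235385,  1.55648565, -0.01150468,
        1.10929725, -0.08307256]), 'dq': array([-1.11780506e-04, -4.94934229e-04,  2.24387160e-03, -1.08618216e-03,
        9.50294057e-04, -5.59652294e-05,  6.04113267e-04]), 'joint_torque': array([ 1.73979224e-04, -5.96462703e+01,  1.60772167e+00, -2.81199324e+01,
        1.24388631e-02,  9.29618545e-03, -5.58718170e-06]), 'eef_pos': array([ 0.2094218 , -0.64107064,  0.24130845]), 'eef_rot': array([-4.89002629e-04,  8.09502609e-01, -5.87115538e-01, -7.94928919e-04]), 'ft_force': array([ 0.08059964,  0.22620392, -0.19527065]), 'moment': array([-0.01247582, -0.07690642, -0.03987609]), 'opening': 0.085356424288288}
scene [[487.3393625583838, 0.0, 325.66349277331466], [0.0, 487.3393625583838, 244.94457506998677], [0.0, 0.0, 1.0]] -0.05793001944979036 [[-0.15312212738259437, 0.6357086902107721, -0.7565897668461643, 1.53305439625108], [0.9880181503027275, 0.11346184594436144, -0.10462573386731829, 0.1492142849244868], [0.019332583329846043, -0.763544936926048, -0.6454652434611735, 0
[... 186 characters left out ...]
68628039094, -0.3921934520999089, 0.42668748021623315, -0.030895665178452086], [-0.5793135022020428, 0.5722797130769809, -0.5804238073743461, 0.7313533057342791], [-0.016546172056568522, -0.7201945751881812, -0.6935747962979836, 0.98958284056274], [0.0, 0.0, 0.0, 1.0]]
wrist [[364.0497994476998, 0.0, 320.2175977610744], [0.0, 364.0497994476998, 240.87246985907217], [0.0, 0.0, 1.0]] 0.00988206103040157 [[0.9999998936607234, 0.000169052494061463, -0.00042906851871646443, -0.00021012166359068996], [-2.5599232166677823e-05, 0.9493031801108505, 0.31436200720841473, -0.0805708789243734], [0.00046045979065967475, -0.31436196279556206, 0.9493030834902522, -0.13198750557546995], [0.0, 0.0, 0.0, 1.0]]
```

View pics/scene0.png

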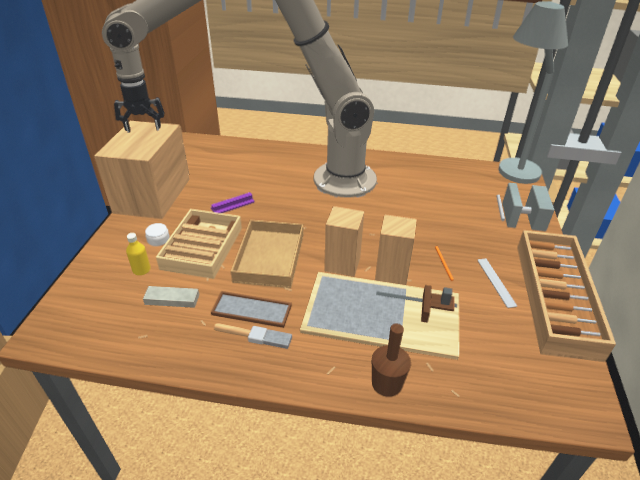

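View pics/side0.png

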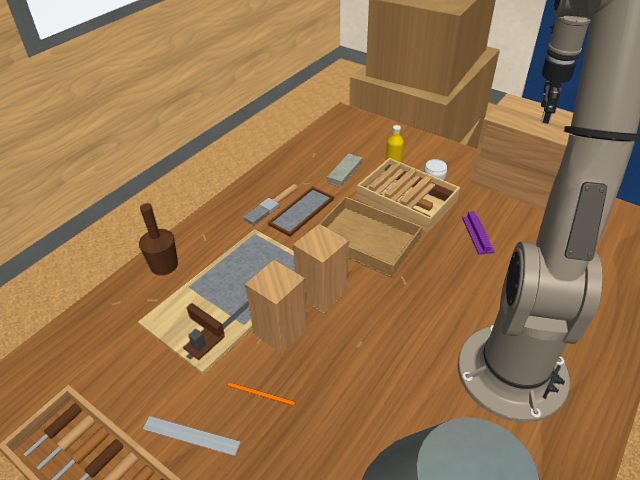

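View pics/wrist0.png

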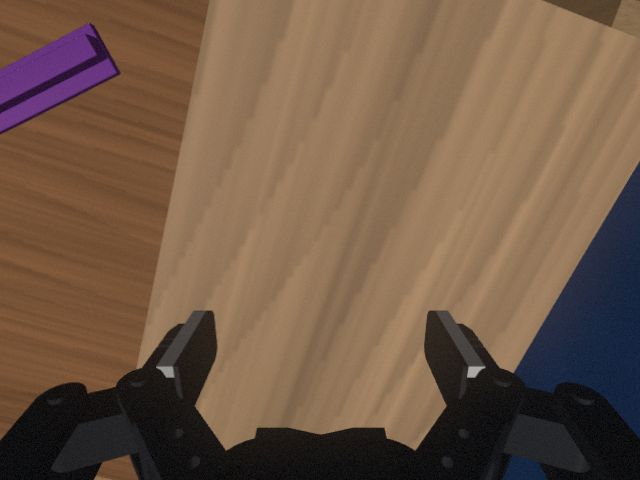

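Tray is at scene (200,243) with the offcuts on it, the scrap box at (268,253), the rest at (252,308), the board at (380,312), and the fence grip at (447,297). The blanks stand at (343,243) and (396,250). There is a purple look-alike at (232,203).

```bash
cat > h.py <<'E'
import numpy as np, cv2
from plant import sensors, viewer, models
from scipy.spatial.transform import Rotation as R
def Rq(q): return R.from_quat([q[1],q[2],q[3],q[0]])
def tool():
    s=sensors.get_state(); T=np.eye(4); T[:3,:3]=Rq(s["eef_rot"]).as_matrix(); T[:3,3]=s["eef_pos"]; return T
def shot(n,save=None):
    T0=tool(); c=viewer.camera(n)
    c["Tw"]=T0@c["T_tool_cam"] if "T_tool_cam" in c else c["T"]
    if save: cv2.imwrite("pics/"+save,c["img"][:,:,::-1])
    return c
def ray(c,uv):
    K=c["mtx"]; d=np.array([(uv[0]-K[0,2])/K[0,0],(uv[1]-K[1,2])/K[1,1]]); u=d.copy()
    for _ in range(20): u=d/(1+c["k1"]*(u@u))
    v=c["Tw"][:3,:3]@np.array([u[0],u[1],1]); return c["Tw"][:3,3],v/np.linalg.norm(v)
def onz(c,uv,z):
    o,v=ray(c,uv); return o+v*(z-o[2])/v[2]
def proj(c,P):
    P=np.atleast_2d(P); T=np.linalg.inv(c["Tw"]); q=P@T[:3,:3].T+T[:3,3]; u=q[:,:2]/q[:,2:]
    u=u*(1+c["k1"]*(u**2).sum(1,keepdims=True)); K=c["mtx"]; return u*[K[0,0],K[1,1]]+[K[0,2],K[1,2]]
def tri(rays):
    A=0;b=0
    for o,v in rays:
        M=np.eye(3)-np.outer(v,v); A=A+M; b=b+M@o
    p=np.linalg.solve(A,b); return p,[np.linalg.norm(np.cross(p-o,v)) for o,v in rays]
def st():
    s=sensors.get_state(); m=Rq(s["eef_rot"]).as_matrix()
    print("t %.2f"%s["t"],"tcp",s["eef_pos"].round(4),"toolx",m[:,0].round(3),"toolz",m[:,2].round(3),"F",s["ft_force"].round(1),"open %.4f"%s["opening"])
E
python3 - <<'E'
from h import *
cs={n:shot(n) for n in ["scene","side"]}
for k in ["blank_a_c","fence_face","fence_grip","board","tray","scrap","rest","gouge_grip","offcut_a_c","glue","tin","stone"]:
    print(k)
    for n in cs:
        for r in models.tip_of(n,k)[:6]: 
            z={"blank_a_c":.0875,"offcut_a_c":.048,"gouge_grip":.016,"fence_face":.035,"fence_grip":.06}.get(k,0)
            print("  ",n,round(r["score"],2),np.round(r["uv"],1),onz(cs[n],r["uv"],z).round(3))
i=cs["side"]["img"][150:240,350:470]; cv2.imwrite("pics/tray_side.png",cv2.resize(i,None,fx=5,fy=5,interpolation=cv2.INTER_CUBIC)[:,:,::-1])
i=cs["scene"]["img"][200:285,140:250]; cv2.imwrite("pics/tray_sc.png",cv2.resize(i,None,fx=6,fy=6,interpolation=cv2.INTER_CUBIC)[:,:,::-1])
E
```

```text
blank_a_c
   scene 0.77 [342.1 240.7] [0.462 0.048 0.087]
   side 0.63 [321.6 266.4] [0.47  0.042 0.088]
fence_face
   scene 0.77 [420.8 299.7] [0.607 0.281 0.035]
   side 0.68 [209.9 317.4] [0.617 0.277 0.035]
   side 0.54 [397.2 184.2] [ 0.508 -0.394  0.035]
   side 0.51 [234.1 296.1] [0.614 0.198 0.035]
fence_grip
   scene 0.79 [448.9 295. ] [0.601 0.351 0.06 ]
   side 0.73 [195.5 337.9] [0.587 0.347 0.06 ]
   side 0.21 [414.6 200.1] [ 0.419 -0.329  0.06 ]
board
   scene 0.6 [381.2 315.2] [0.648 0.181 0.   ]
   side 0.76 [231.7 296.3] [0.642 0.182 0.   ]
tray
   scene 0.6 [201.8 245.6] [ 0.457 -0.386  0.   ]
   side 0.88 [405.2 201.7] [ 0.467 -0.376  0.   ]
scrap
   scene 0.58 [268.5 254.8] [ 0.463 -0.173  0.   ]
rest
   scene 0.96 [254.6 309.8] [ 0.686 -0.156  0.   ]
   scene 0.74 [192.1 251.6] [ 0.489 -0.406  0.   ]
   side 0.85 [300.7 210.4] [ 0.696 -0.172  0.   ]
   side 0.3 [383.7 177.2] [ 0.579 -0.443  0.   ]
gouge_grip
   side 0.5 [411.2 199.8] [ 0.449 -0.375  0.016]
   side 0.29 [417.1 189.9] [ 0.457 -0.426  0.016]
offcut_a_c
glue
   scene 0.93 [139.6 267.5] [ 0.584 -0.532  0.   ]
   side 0.52 [262.6 391.3] [0.413 0.34  0.   ]
tin
   scene 0.95 [159.4 237.7] [ 0.444 -0.531  0.   ]
   scene 0.42 [448.4 298.7] [0.555 0.362 0.   ]
   side 0.59 [431.7 175.9] [ 0.46  -0.532 -0.   ]
stone
   scene 0.83 [172.8 298.4] [ 0.685 -0.388  0.   ]
   side 0.75 [345.8 169.5] [ 0.698 -0.41  -0.   ]
```

View pics/tray_side.png

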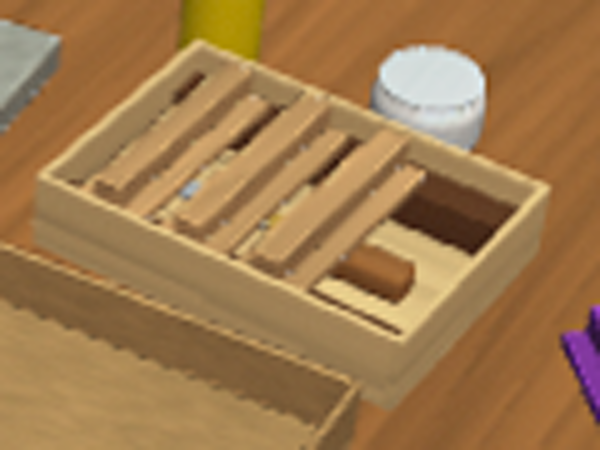

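View pics/tray_sc.png

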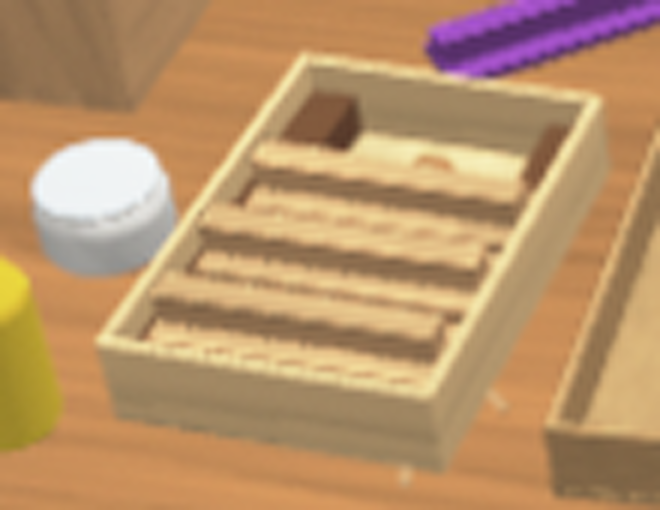

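```bash
python3 - <<'E'
from h import *
cs={n:shot(n) for n in ["scene","side"]}
for nm,(a,b,c,d) in {"blanks":(290,200,440,300),"board":(290,260,480,370),"boxes":(200,200,320,340)}.items():
    i=cs["scene"]["img"][b:d,a:c]; f=780//(c-a); f=min(f,590//(d-b)); print(nm,f)
    cv2.imwrite(f"pics/{nm}.png",cv2.resize(i,None,fx=f,fy=f,interpolation=cv2.INTER_CUBIC)[:,:,::-1])
i=cs["side"]["img"][210:380,130:360]; cv2.imwrite("pics/bl_side.png",cv2.resize(i,None,fx=3,fy=3,interpolation=cv2.INTER_CUBIC)[:,:,::-1])
E
```

```text
blanks 5
board 4
boxes 4
```

View pics/board.png

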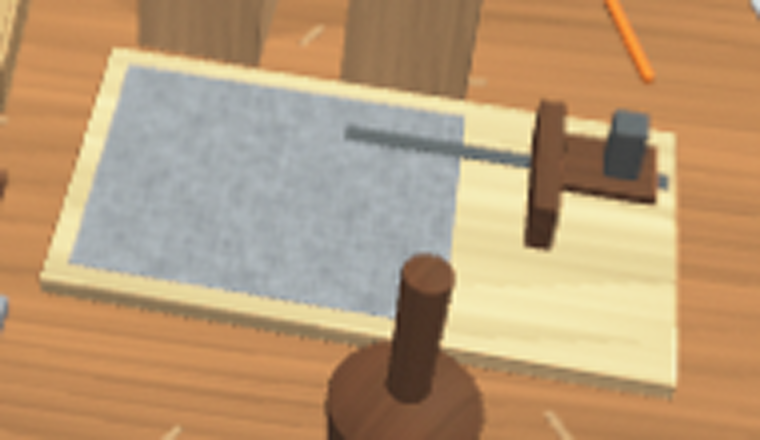

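View pics/blanks.png

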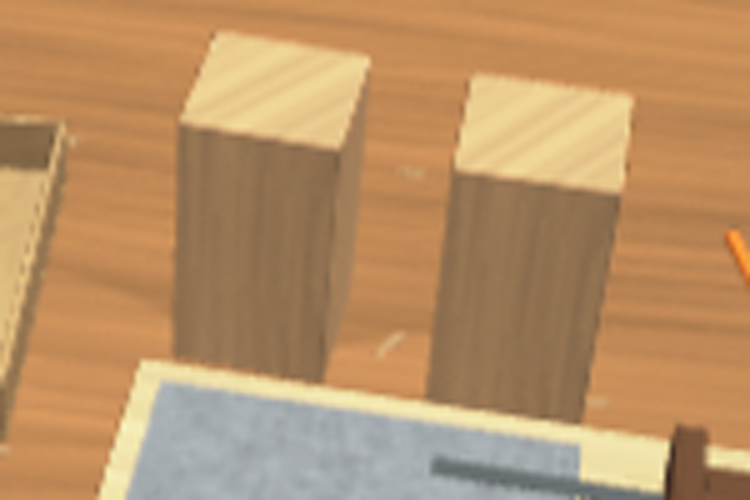

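View pics/boxes.png

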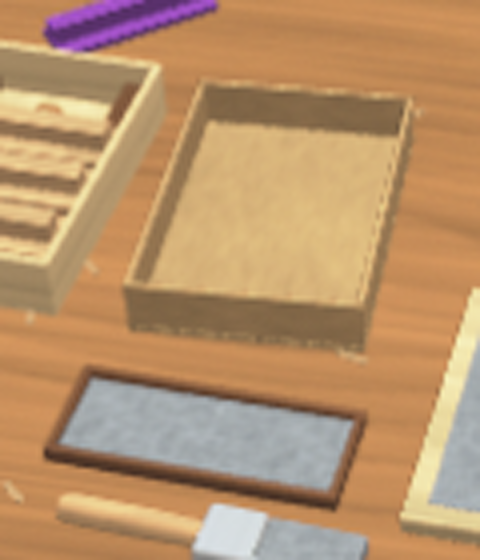

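View pics/bl_side.png

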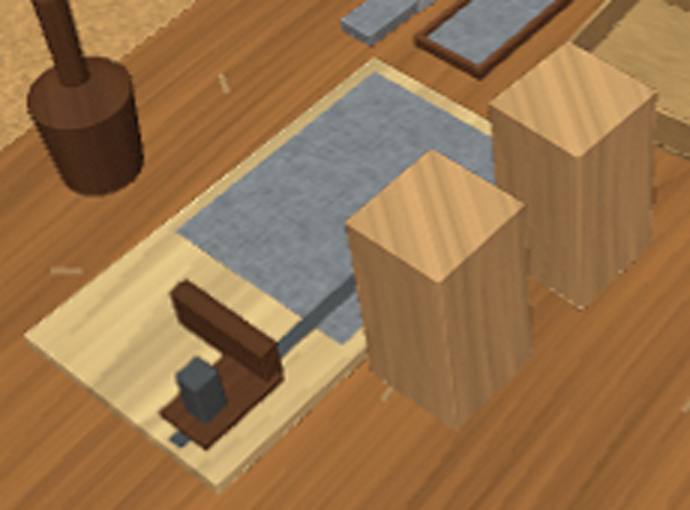

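```bash
python3 - <<'E'
from h import *
cs={n:shot(n) for n in ["scene","side"]}
def f(nm,cam,off,sc,pts,z):
    P=np.array([onz(cs[cam],(off[0]+p[0]/sc,off[1]+p[1]/sc),z)[:2] for p in pts])
    e=[np.linalg.norm(P[i]-P[(i+1)%4]) for i in range(4)]
    a=[np.degrees(np.arctan2(*(P[(i+1)%4]-P[i])[::-1])) for i in range(4)]
    print(nm,cam,"c",P.mean(0).round(3),"edges",np.round(e,3),"ang",np.round(a,1)); print("   ",P.round(3).tolist())
f("board","scene",(290,260),4,[(116,48),(676,133),(676,380),(42,278)],.015)
f("A","scene",(290,200),5,[(215,32),(370,58),(338,150),(180,125)],.175)
f("B","scene",(290,200),5,[(470,75),(632,97),(622,192),(455,170)],.175)
f("A","side",(130,210),3,[(572,42),(656,95),(580,157),(490,105)],.175)
f("B","side",(130,210),3,[(434,150),(524,208),(440,283),(347,227)],.175)
f("scrap","scene",(200,200),4,[(203,83),(411,97),(364,305),(127,288)],.045)
f("rest","scene",(200,200),4,[(88,370),(366,413),(335,494),(47,450)],.012)
f("tray","scene",(140,200),6,[(305,55),(602,97),(437,400),(100,343)],.05)
f("tray","side",(350,150),5,[(200,42),(550,188),(405,345),(38,178)],.05)
E
```

```text
board scene c [0.644 0.185] edges [0.397 0.215 0.397 0.218] ang [ 87.4  -2.9 -92.1 177. ]
    [[0.527, -0.007], [0.544, 0.389], [0.759, 0.378], [0.744, -0.019]]
A scene c [0.47  0.054] edges [0.089 0.086 0.086 0.088] ang [ 84.2  -6.1 -94.3 175.8]
    [[0.422, 0.014], [0.431, 0.102], [0.516, 0.093], [0.51, 0.007]]
B scene c [0.481 0.201] edges [0.089 0.084 0.088 0.085] ang [ 87.4  -2.9 -91.8 178.3]
    [[0.437, 0.158], [0.441, 0.248], [0.525, 0.243], [0.522, 0.156]]
A side c [0.463 0.05 ] edges [0.086 0.084 0.085 0.091] ang [171.5  83.3  -3.9 -96.2]
    [[0.501, 0.0], [0.416, 0.013], [0.426, 0.097], [0.511, 0.091]]
B side c [0.475 0.198] edges [0.087 0.085 0.083 0.091] ang [174.6  85.9  -1.5 -91.9]
    [[0.516, 0.15], [0.429, 0.158], [0.436, 0.244], [0.519, 0.241]]
scrap scene c [ 0.476 -0.164] edges [0.164 0.235 0.166 0.236] ang [  93.9    3.   -85.8 -177.3]
    [[0.364, -0.252], [0.353, -0.088], [0.588, -0.076], [0.6, -0.241]]
rest scene c [ 0.691 -0.161] edges [0.196 0.073 0.195 0.075] ang [ 88.2  -4.  -91.2 177.1]
    [[0.651, -0.257], [0.657, -0.061], [0.73, -0.066], [0.726, -0.261]]
tray scene c [ 0.469 -0.377] edges [0.168 0.24  0.171 0.239] ang [ 87.2  -2.1 -93.3 177. ]
    [[0.345, -0.456], [0.353, -0.288], [0.593, -0.297], [0.584, -0.468]]
tray side c [ 0.466 -0.386] edges [0.238 0.169 0.24  0.17 ] ang [177.   87.6  -2.8 -93.2]
    [[0.58, -0.477], [0.343, -0.464], [0.35, -0.295], [0.59, -0.307]]
```

Chosen by the description: the three light T-strips in the tray (tray_sc crop about (390,180), (340,240), (300,310)) rather than the purple strip at scene (232,203). The gouge is the handle in the tray well at side (425,205), not the gouges in the rack at scene (565,290). The blanks are at (343,243) and (396,250), not the big box at (145,165). The crops confirm these choices.

I'll do the blanks first. Lift, turn, then carry round.

```bash
python3 -m creep '[[-1,0,0,-0.03,0,0,0.12],[-1,0,0,-0.04,0,0,0.12],[-1,0,0,-0.03,0,0,0.12],[-1,0,0,0,0,0,0],[-1,0,0,0,0,0,0]]' 40
python3 -c "from h import *; st(); print(sensors.get_state()['joint_positions'].round(3))"
```

```text
t: 2.07
eef_pos: [0.21, -0.6426, 0.3448]
eef_rot: [-0.001, -0.692, 0.722, -0.002]
ft_force: [0.0, 0.9, -1.3]
opening: 0.0252
t 2.07 tcp [ 0.21   -0.6426  0.3448] toolx [-0.044 -0.999  0.004] toolz [ 0.002 -0.004 -1.   ] F [ 0.   0.9 -1.3] open 0.0252
[ 1.088  0.409  0.107  1.432 -0.044  1.299 -0.416]
```

```bash
R='x'; python3 -m creep '[[-1,-0.034,-0.024,0,0,0,0],[-1,-0.034,-0.024,0,0,0,0],[-1,-0.034,-0.024,0,0,0,0],[-1,-0.034,-0.024,0,0,0,0],[-1,-0.034,-0.024,0,0,0,0]]' >/dev/null
python3 -m creep '[[-1,-0.034,-0.024,0,0,0,0],[-1,-0.034,-0.024,0,0,0,0],[-1,-0.034,-0.024,0,0,0,0],[-1,-0.034,-0.024,0,0,0,0],[-1,-0.034,-0.024,0,0,0,0]]' >/dev/null
python3 -m creep '[[-1,-0.035,0,0,0,0,0],[-1,-0.035,0,0,0,0,0],[-1,-0.035,0,0,0,0,0],[-1,-0.035,0,0,0,0,0],[-1,-0.035,0,0,0,0,0]]' >/dev/null
python3 -m creep '[[-1,-0.035,0,0,0,0,0],[-1,-0.035,0,0,0,0,0],[-1,-0.035,0,0,0,0,0],[-1,-0.035,0,0,0,0,0],[-1,-0.035,0,0,0,0,0]]' >/dev/null
python3 -c "from h import *; st(); print(sensors.get_state()['joint_positions'].round(3))"
```

```text
t 3.73 tcp [0.4788 0.0386 0.341 ] toolx [-0.043 -0.999  0.   ] toolz [-0.002 -0.    -1.   ] F [ 0.9 -0.5  0.3] open -0.0004
[ 0.165  0.092 -0.4    1.851  0.038  1.208 -1.86 ]
```

```bash
python3 -m creep '[[-1,-0.015,0.025,0,0,0,0],[-1,0,0.025,0,0,0,0],[-1,0,0.025,0,0,0,0],[-1,0,0.025,0,0,0,0],[-1,0,0,0,0,0,0]]' >/dev/null
python3 -c "
from h import *
st(); print(sensors.get_state()['joint_positions'].round(3))
shot('scene','s1.png')"
```

```text
t 4.15 tcp [0.3762 0.0565 0.3407] toolx [-0.042 -0.999  0.002] toolz [-0.004 -0.002 -1.   ] F [-0.1  0.1 -0.5] open 0.0002
[ 0.159 -0.099 -0.428  2.031 -0.043  1.205 -1.864]
```

View pics/s1.png

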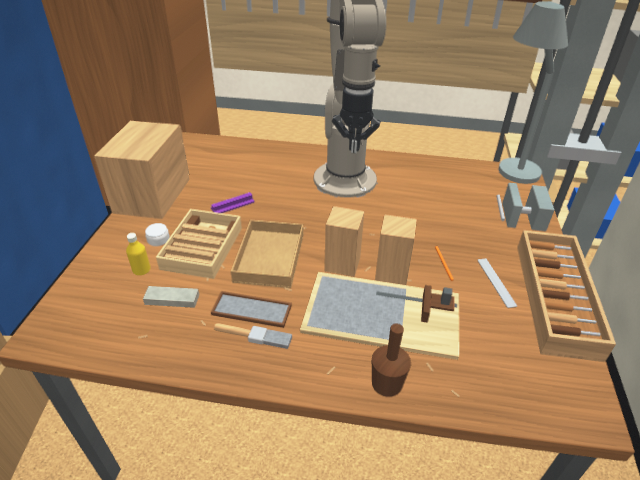

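Arm is behind blank A with room. Descend to push height.

```bash
python3 -m creep '[[-1,0,0,0.036,0,0,0],[-1,0,0,0.036,0,0,0],[-1,0,0,0.036,0,0,0],[-1,0,0,0.036,0,0,0],[-1,0,0,0.034,0,0,0]]' >/dev/null
python3 -c "
from h import *
st(); print(sensors.get_state()['joint_positions'].round(3))
shot('scene','s2.png')"
```

```text
t 4.62 tcp [0.3804 0.0563 0.162 ] toolx [-0.043 -0.999 -0.   ] toolz [-0.001  0.    -1.   ] F [ 0.4 -0.5  0.4] open -0.0002
[ 0.121  0.14  -0.457  2.262  0.089  0.757 -2.011]
```

```bash
for i in 1 2; do python3 -m creep '[[-1,0,-0.008,0,0,0,0],[-1,0,-0.008,0,0,0,0],[-1,0,-0.008,0,0,0,0],[-1,0,-0.008,0,0,0,0],[-1,0,-0.008,0,0,0,0]]';done
python3 -c "
from h import *
st(); shot('side','s3.png')"
```

```text
t: 5.08
eef_pos: [0.4225, 0.0547, 0.1658]
eef_rot: [0.001, -0.691, 0.723, -0.001]
ft_force: [-1.9, 0.4, 1.9]
opening: -0.0
t: 5.5
eef_pos: [0.4616, 0.0529, 0.1644]
eef_rot: [0.0, -0.691, 0.723, -0.0]
ft_force: [-1.3, 1.0, 1.2]
opening: -0.0001
t 5.50 tcp [0.4616 0.0529 0.1644] toolx [-0.044 -0.999 -0.   ] toolz [ 0.  0. -1.] F [-1.3  1.   1.2] open -0.0001
```

View pics/s3.png

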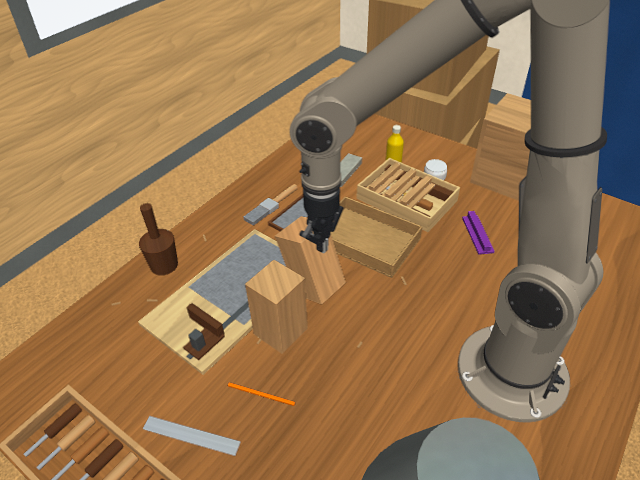

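It is tilting well, about 20°. I'll continue.

```bash
for i in 1 2; do python3 -m creep '[[-1,0,-0.008,0,0,0,0],[-1,0,-0.008,0,0,0,0],[-1,0,-0.008,0,0,0,0],[-1,0,-0.005,0,0,0,0],[-1,0,-0.003,0,0,0,0]]';done
python3 -c "
from h import *
st(); shot('side','s4.png')"
```

```text
t: 5.97
eef_pos: [0.4936, 0.0515, 0.1643]
eef_rot: [0.0, -0.691, 0.723, -0.0]
ft_force: [-0.2, -0.0, 0.5]
opening: -0.0
t: 6.38
eef_pos: [0.5255, 0.0501, 0.1643]
eef_rot: [0.0, -0.691, 0.723, -0.0]
ft_force: [-0.3, -0.9, 0.0]
opening: 0.0002
t 6.38 tcp [0.5255 0.0501 0.1643] toolx [-0.044 -0.999 -0.   ] toolz [ 0.  0. -1.] F [-0.3 -0.9  0. ] open 0.0002
```

View pics/s4.png

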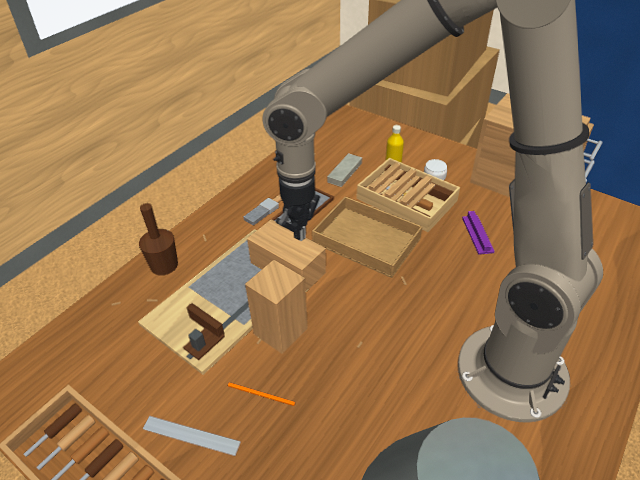

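```bash
python3 -m creep '[[-1,0,0.005,-0.04,0,0,0],[-1,0,0.005,-0.04,0,0,0],[-1,-0.03,0.03,0,0,0,0],[-1,-0.03,0.03,0,0,0,0],[-1,-0.03,0.03,0,0,0,0]]'
python3 -m creep '[[-1,-0.03,0.03,0,0,0,0],[-1,-0.025,0.02,0,0,0,0],[-1,0,0,0.03,0,0,0],[-1,0,0,0.04,0,0,0],[-1,0,0,0.01,0,0,0]]'
python3 -m creep '[[-1,0,0,0,0,0,0],[-1,0,0,0,0,0,0],[-1,0,0,0,0,0,0],[-1,0,-0.008,0,0,0,0],[-1,0,-0.008,0,0,0,0]]'
```

```text
t: 6.85
eef_pos: [0.4293, 0.1435, 0.245]
eef_rot: [0.001, -0.691, 0.723, -0.0]
ft_force: [-0.0, 1.5, -0.3]
opening: -0.0005
t: 7.27
eef_pos: [0.3803, 0.1981, 0.1607]
eef_rot: [-0.003, -0.692, 0.722, 0.001]
ft_force: [-0.9, -1.5, -0.9]
opening: -0.0001
t: 7.68
eef_pos: [0.4007, 0.1989, 0.1658]
eef_rot: [0.001, -0.691, 0.723, -0.001]
ft_force: [0.5, -0.2, -0.4]
opening: 0.0
```

```bash
for i in 1 2 3; do python3 -m creep '[[-1,0,-0.008,0,0,0,0],[-1,0,-0.008,0,0,0,0],[-1,0,-0.008,0,0,0,0],[-1,0,-0.008,0,0,0,0],[-1,0,-0.008,0,0,0,0]]';done
python3 -c "
from h import *
st(); shot('side','s5.png')"
```

```text
t: 8.1
eef_pos: [0.4394, 0.1968, 0.1641]
eef_rot: [-0.001, -0.691, 0.723, 0.0]
ft_force: [-1.9, 1.3, 1.8]
opening: -0.0002
t: 8.52
eef_pos: [0.4802, 0.1951, 0.1643]
eef_rot: [0.0, -0.691, 0.723, -0.0]
ft_force: [-0.3, 0.2, 1.0]
opening: 0.0001
t: 8.93
eef_pos: [0.5199, 0.1933, 0.1643]
eef_rot: [0.0, -0.691, 0.723, -0.0]
ft_force: [-0.6, 0.4, -0.6]
opening: -0.0002
t 8.93 tcp [0.5199 0.1933 0.1643] toolx [-0.044 -0.999 -0.   ] toolz [ 0.  0. -1.] F [-0.6  0.4 -0.6] open -0.0002
```

View pics/s5.png

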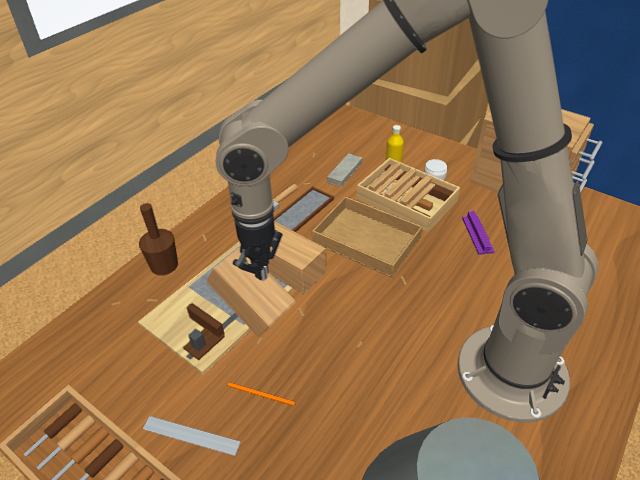

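```bash
python3 -m creep '[[-1,0,-0.005,0,0,0,0],[-1,0,0,0,0,0,0],[-1,0,0,-0.03,0,0,0],[-1,0,0.01,-0.04,0,0,0],[-1,0,0.01,-0.04,0,0,0]]'
python3 -c "
from h import *
st(); shot('side','s6.png'); shot('wrist','w6.png')"
```

```text
t: 9.4
eef_pos: [0.5029, 0.1937, 0.2746]
eef_rot: [-0.001, -0.691, 0.723, 0.001]
ft_force: [1.2, 0.2, 0.2]
opening: -0.0002
t 9.40 tcp [0.5029 0.1937 0.2746] toolx [-0.044 -0.999  0.001] toolz [-0.003 -0.001 -1.   ] F [1.2 0.2 0.2] open -0.0002
```

View pics/s6.png

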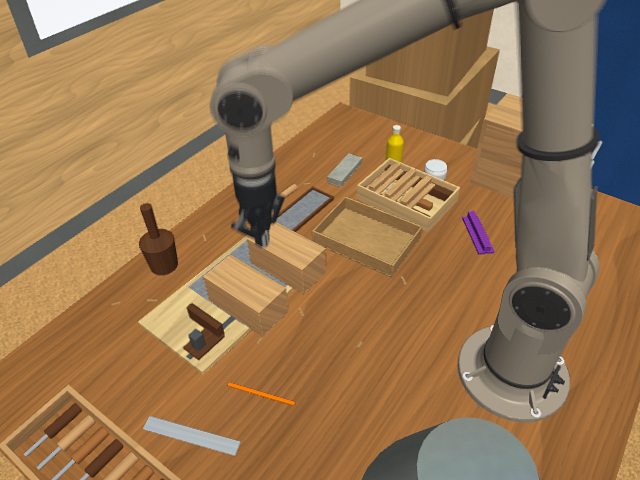

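View pics/w6.png

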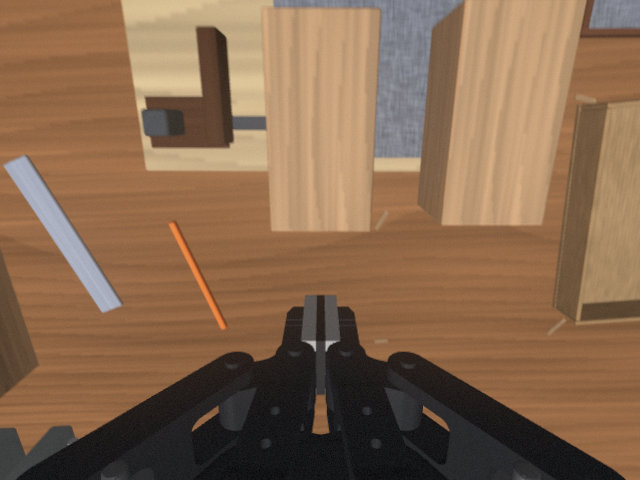

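Both lie flat on the board. Next I measure overhang, the jaw-to-B gap and the grip position.

```bash
python3 - <<'E'
from h import *
c=shot("wrist")
M=np.array([[np.cos(-.049),-np.sin(-.049)],[np.sin(-.049),np.cos(-.049)]])
def b(uv,z):
    p=onz(c,uv,z); return p.round(4),(M.T@(p[:2]-[.645,.184])).round(4)
for n,uv,z in [("Bnear L",(271,231),.103),("Bnear R",(372,231),.103),("Bfar L",(263,11),.103),("Bfar R",(379,11),.103),("Anear L",(443,224),.103),("A near R",(544,224),.103),
  ("board edge",(200,169),.015),("board edge",(400,170),.015),("board NR corner",(147,168),.015),
  ("jaw topfar R",(222,28),.06),("jaw near topR",(229,97),.06)]: print(n,*b(uv,z))
for n in ["wrist","scene","side"]:
    shot(n)
    for k in ["fence_grip","fence_face"]:
        for r in models.tip_of(n,k)[:2]: print(n,k,r["score"],r["uv"])
E
```

```text
Bnear L [0.4962 0.2419 0.103 ] [-0.1515  0.0506]
Bnear R [0.4925 0.1523 0.103 ] [-0.1508 -0.0392]
Bfar L [0.6662 0.2335 0.103 ] [0.0188 0.0505]
Bfar R [0.6625 0.1474 0.103 ] [ 0.0192 -0.0357]
Anear L [0.4964 0.0899 0.103 ] [-0.1439 -0.1013]
A near R [0.4927 0.0018 0.103 ] [-0.1432 -0.1895]
board edge [0.5439 0.3268 0.015 ] [-0.1079  0.1376]
board edge [0.5339 0.1107 0.015 ] [-0.1074 -0.0787]
board NR corner [0.5473 0.3838 0.015 ] [-0.1074  0.1948]
jaw topfar R [0.6664 0.2754 0.06  ] [0.0169 0.0923]
jaw near topR [0.6114 0.2761 0.06  ] [-0.0381  0.0903]
wrist fence_grip 0.84 [160.6, 124.7]
wrist fence_grip 0.65 [69.6, 241.1]
wrist fence_face 0.88 [223.8, 91.6]
scene fence_grip 0.95 [446.2, 295.5]
scene fence_face 0.91 [420.5, 299.8]
scene fence_face 0.54 [141.5, 268.2]
side fence_grip 0.68 [197.0, 339.8]
side fence_face 0.71 [276.7, 204.9]
side fence_face 0.55 [211.6, 320.3]
```

```bash
python3 - <<'E'
from h import *
W=shot("wrist");S=shot("scene");D=shot("side")
print(tri([ray(W,(160.6,124.7)),ray(S,(446.2,295.5)),ray(D,(197,339.8))]))
print(tri([ray(W,(223.8,91.6)),ray(S,(420.5,299.8)),ray(D,(211.6,320.3))]))
E
```

```text
(array([0.58851346, 0.34385405, 0.04489471]), [np.float64(0.0036748995708064365), np.float64(0.003171988233732732), np.float64(0.0019894798646946277)])
(array([0.61026895, 0.28008131, 0.03580476]), [np.float64(0.0028927894582311863), np.float64(0.0017366429488873516), np.float64(0.002179234332761074)])
```

```bash
python3 -m creep '[[-1,-0.04,-0.016,0,0,0,0],[-1,-0.04,-0.016,0,0,0,0],[-1,-0.04,-0.016,0,0,0,0],[-1,-0.04,-0.015,0,0,0,0],[-1,-0.038,-0.015,0,0,0,0]]'
python3 -m creep '[[-1,0,0,0.035,0,0,0],[-1,0,0,0.035,0,0,0],[-1,0,0,0.035,0,0,0],[-1,0,0,0.035,0,0,0],[-1,0,0,0.03,0,0,0]]'
python3 -c "
from h import *
st(); shot('wrist','w7.png')"
```

```text
t: 10.57
eef_pos: [0.5892, 0.3853, 0.274]
eef_rot: [-0.0, -0.691, 0.723, -0.0]
ft_force: [0.4, -0.0, -0.4]
opening: 0.0002
t: 10.98
eef_pos: [0.588, 0.383, 0.1015]
eef_rot: [-0.001, -0.691, 0.723, 0.0]
ft_force: [-0.4, 0.2, -1.0]
opening: -0.0005
t 10.98 tcp [0.588  0.383  0.1015] toolx [-0.044 -0.999  0.001] toolz [-0.001 -0.001 -1.   ] F [-0.4  0.2 -1. ] open -0.0005
```

View pics/w7.png

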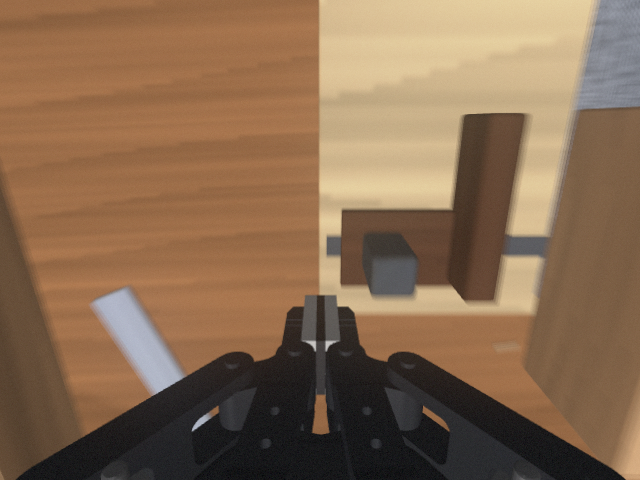

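```bash
python3 - <<'E'
from h import *
W=shot("wrist")
for z in (.06,.066,.072): print(z,onz(W,(373,257),z).round(4),onz(W,(412,257),z).round(4),onz(W,(375,295),z).round(4))
print(onz(W,(500,290),.05), onz(W,(321,300),.09))
E
```

```text
0.06 [0.6005 0.3539 0.06  ] [0.5997 0.3347 0.06  ] [0.5797 0.3528 0.06  ]
0.066 [0.6029 0.3547 0.066 ] [0.6021 0.3363 0.066 ] [0.5829 0.3537 0.066 ]
0.072 [0.6053 0.3556 0.072 ] [0.6045 0.3378 0.072 ] [0.586  0.3546 0.072 ]
[0.57440551 0.28423593 0.05      ] [0.5941383  0.37992034 0.09      ]
```

```bash
python3 -m creep '[[-1,0,0,0.03,0,0,0],[-1,0,0,0.02,0,0,0],[-1,0,0,0,0,0,0],[-1,0.003,0,0,0,0,0],[-1,0.004,0,0,0,0,0]]'
for i in 1 2; do python3 -m creep '[[-1,0.004,0,0,0,0,0],[-1,0.004,0,0,0,0,0],[-1,0.004,0,0,0,0,0],[-1,0.004,0,0,0,0,0],[-1,0.002,0,0,0,0,0]]'; done
python3 -c "
from h import *
st(); shot('wrist','w8.png')"
```

```text
t: 11.5
eef_pos: [0.5893, 0.3778, 0.057]
eef_rot: [0.002, -0.691, 0.722, -0.0]
ft_force: [0.1, -0.2, -0.2]
opening: -0.0001
t: 11.92
eef_pos: [0.588, 0.3583, 0.0552]
eef_rot: [0.001, -0.691, 0.723, -0.0]
ft_force: [1.2, 1.9, 0.9]
opening: 0.0003
t: 12.33
eef_pos: [0.5865, 0.3397, 0.0541]
eef_rot: [-0.0, -0.691, 0.723, -0.0]
ft_force: [0.1, 1.1, 0.9]
opening: 0.0002
t 12.33 tcp [0.5865 0.3397 0.0541] toolx [-0.045 -0.999  0.001] toolz [-0.    -0.001 -1.   ] F [0.1 1.1 0.9] open 0.0002
```

View pics/w8.png

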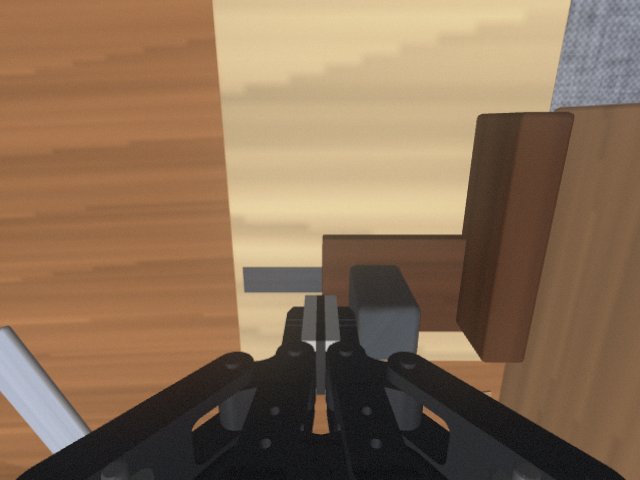

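```bash
python3 -m creep '[[-1,0.003,0,0,0,0,0],[-1,0.003,0,0,0,0,0],[-1,0.002,0,0,0,0,0],[-1,0.002,0,0,0,0,0],[-1,0,0,0,0,0,0]]'
python3 -c "
from h import *
st(); shot('wrist','w9.png')
for n in ['scene','side']:
    c=shot(n); i=c['img'][240:370,280:480] if n=='scene' else c['img'][210:380,130:360]
    cv2.imwrite('pics/%s9.png'%n,cv2.resize(i,None,fx=3,fy=3,interpolation=cv2.INTER_CUBIC)[:,:,::-1])
"
```

```text
t: 12.8
eef_pos: [0.586, 0.3298, 0.0541]
eef_rot: [-0.001, -0.691, 0.723, -0.0]
ft_force: [1.2, -0.0, 0.5]
opening: 0.0002
t 12.80 tcp [0.586  0.3298 0.0541] toolx [-0.045 -0.999  0.001] toolz [-0.001 -0.001 -1.   ] F [ 1.2 -0.   0.5] open 0.0002
```

View pics/scene9.png

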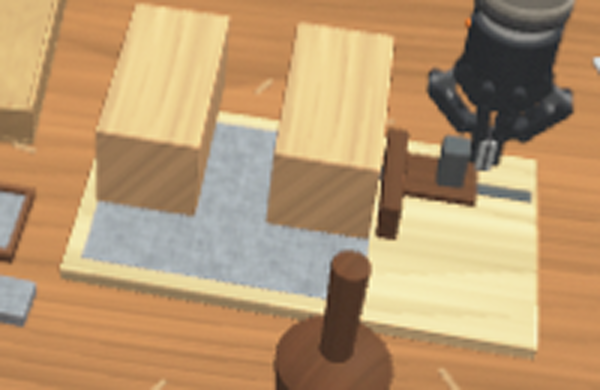

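View pics/w9.png

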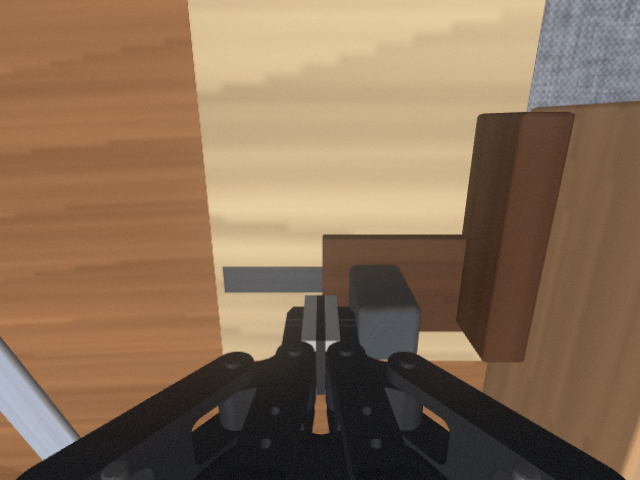

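```bash
for i in 1 2 3; do python3 -m creep '[[-1,0.001,0,0,0,0,0],[-1,0.001,0,0,0,0,0],[-1,0.001,0,0,0,0,0],[-1,0,0,0,0,0,0],[-1,0,0,0,0,0,0]]'; done
python3 -c "
from h import *
c=shot('scene'); i=c['img'][240:370,280:480]
cv2.imwrite('pics/scene10.png',cv2.resize(i,None,fx=4,fy=4,interpolation=cv2.INTER_CUBIC)[:,:,::-1])
"
```

```text
t: 13.37
eef_pos: [0.5859, 0.3276, 0.0542]
eef_rot: [-0.0, -0.691, 0.723, 0.0]
ft_force: [-0.9, 1.1, -0.4]
opening: -0.0001
t: 13.78
eef_pos: [0.5858, 0.3243, 0.0543]
eef_rot: [-0.0, -0.691, 0.723, -0.0]
ft_force: [-0.9, 1.7, 0.1]
opening: 0.0
t: 14.2
eef_pos: [0.5857, 0.3225, 0.0544]
eef_rot: [0.001, -0.691, 0.722, 0.0]
ft_force: [0.6, 5.8, -2.9]
opening: 0.0001
```

View pics/scene10.png

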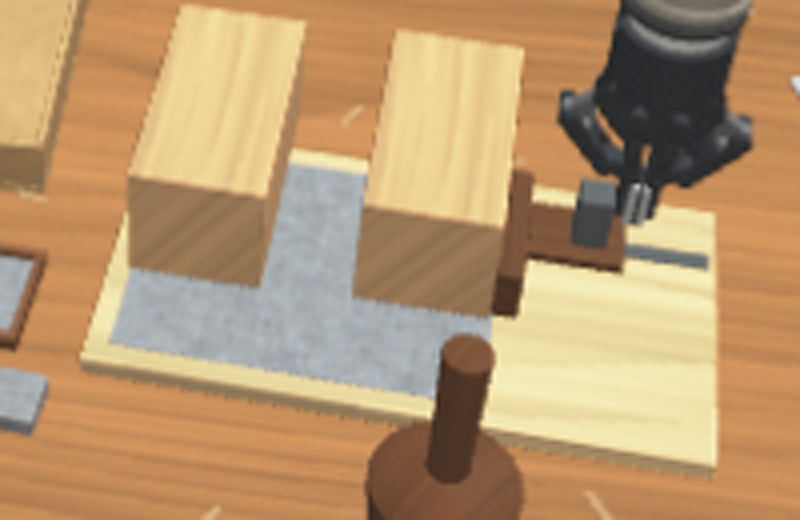

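Fence is in contact (force rose to 5.8 N, jaw flush with B). Back off and lift while turning for the tray.

```bash
python3 -m creep '[[-1,-0.01,0,0,0,0,0],[-1,-0.01,0,0,0,0,0],[-1,0,0,-0.03,0,0,0],[-1,0,0,-0.03,0,0,-0.12],[-1,0,0,-0.03,0,0,-0.12]]'
python3 -m creep '[[-1,0,0,-0.03,0,0,-0.12],[-1,0,0,-0.03,0,0,-0.12],[-1,0,0,-0.03,0,0,-0.12],[-1,0,0,-0.03,0,0,-0.12],[-1,0,0,0,0,0,-0.12]]'
python3 -m creep '[[-1,0,0,0,0,0,-0.12],[-1,0,0,0,0,0,-0.12],[-1,0,0,0,0,0,-0.12],[-1,0,0,0,0,0,-0.12],[-1,0,0,0,0,0,-0.12]]'
python3 -c "
from h import *
st(); print(sensors.get_state()['joint_positions'].round(3)); shot('wrist','w11.png'); shot('scene','s11.png')"
```

```text
t: 14.67
eef_pos: [0.5863, 0.3419, 0.145]
eef_rot: [0.001, 0.775, -0.632, 0.0]
ft_force: [0.0, 0.3, -0.2]
opening: 0.0003
t: 15.08
eef_pos: [0.5888, 0.344, 0.2719]
eef_rot: [-0.004, 0.927, -0.375, 0.003]
ft_force: [1.4, 1.1, 0.6]
opening: -0.0001
t: 15.5
eef_pos: [0.5869, 0.3416, 0.2645]
eef_rot: [0.001, 0.996, -0.085, 0.0]
ft_force: [0.5, -0.2, 0.1]
opening: -0.0
t 15.50 tcp [0.5869 0.3416 0.2645] toolx [ 0.986 -0.169  0.   ] toolz [ 0.    -0.001 -1.   ] F [ 0.5 -0.2  0.1] open -0.0000
[-0.069  0.603 -0.847  1.476  0.462  1.272 -1.134]
```

View pics/w11.png

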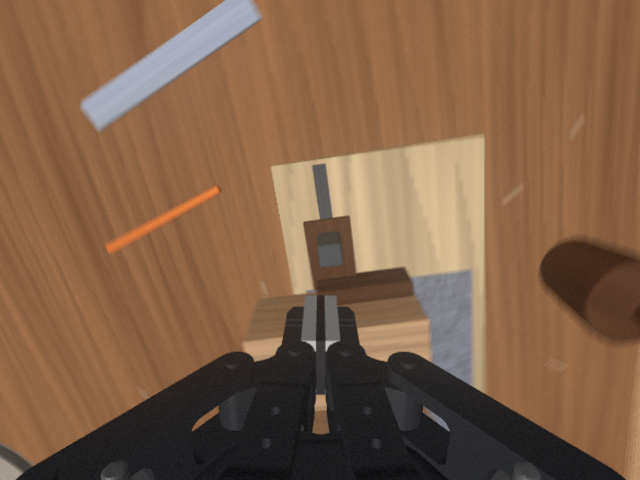

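```bash
python3 -m creep '[[0,0,0,0,0,0,-0.12],[0,-0.005,0.04,0,0,0,0],[0,-0.005,0.04,0,0,0,0],[0,-0.005,0.04,0,0,0,0],[0,-0.005,0.04,0,0,0,0]]' >/dev/null
for i in 1 2; do python3 -m creep '[[0,-0.005,0.04,0,0,0,0],[0,-0.005,0.04,0,0,0,0],[0,-0.005,0.04,0,0,0,0],[0,-0.005,0.04,0,0,0,0],[0,-0.005,0.04,0,0,0,0]]' >/dev/null;done
python3 -m creep '[[0,-0.005,0.04,0,0,0,0],[0,-0.005,0.035,0,0,0,0],[0,-0.005,0.035,0,0,0,0],[0,0,0,0,0,0,0],[0,0,0,0,0,0,0]]' >/dev/null
python3 -c "
from h import *
st(); print(sensors.get_state()['joint_positions'].round(3)); shot('wrist','w12.png')"
```

```text
t 17.27 tcp [ 0.464  -0.3253  0.2641] toolx [ 0.998 -0.064 -0.001] toolz [-0.001 -0.    -1.   ] F [0.8 1.7 0.4] open 0.0423
[ 1.142  0.389 -0.818  1.752  0.311  1.135  0.164]
```

View pics/w12.png

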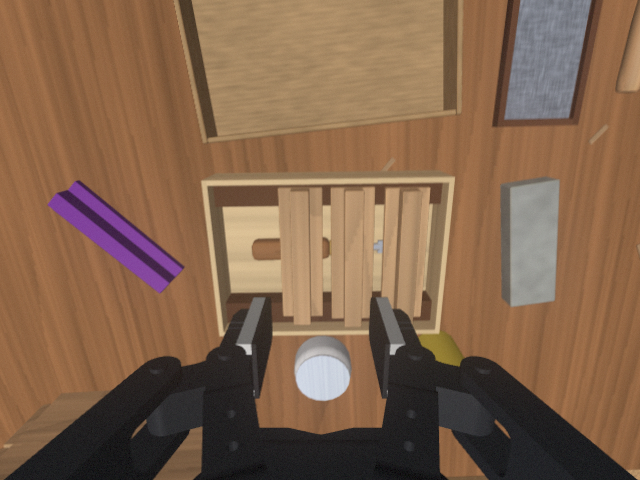

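Three strips seen: ribs at columns ~301, ~353, ~408. Gouge handle at (290,249), blade tip at (378,247).

```bash
python3 - <<'E'
from h import *
c=shot("wrist"); i=c["img"][165:340,195:460]; cv2.imwrite("pics/w13.png",cv2.resize(i,None,fx=3,fy=3,interpolation=cv2.INTER_CUBIC)[:,:,::-1])
E
```

```text
(no output)
```

View pics/w13.png

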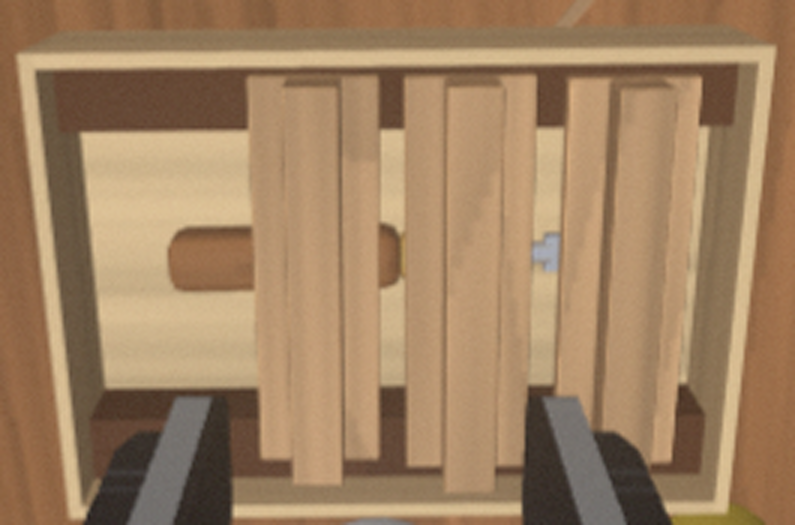

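```bash
python3 - <<'E'
from h import *
c=shot("wrist")
q=lambda u,v,z: onz(c,(195+u/3,165+v/3),z)
for n,a,b in [("S1",(310.5,86),(317,485)),("S2",(475,86),(470,491)),("S3",(647.5,90),(626,478))]:
    A,B=q(*a,.057),q(*b,.057); d=A-B
    print(n,"ctr",((A+B)/2).round(4),"len %.3f"%np.linalg.norm(d),"dir deg %.1f"%np.degrees(np.arctan2(d[1],d[0])))
P=[q(*p,.05) for p in [(22,58),(775,48),(728,512),(70,515)]]; print("tray",np.mean(P,0).round(4),np.round(P,3)[:,:2].tolist())
print("butt",q(170,258,.016),"end",q(400,257,.016),"wid",q(220,227,.02),q(220,291,.02),"tip",q(558,252,.016))
# scrap near top edge
for p in [(207,139),(460,113)]: print("scrap",onz(c,p,.045).round(4))
E
```

```text
S1 ctr [ 0.4414 -0.3765  0.057 ] len 0.143 dir deg 86.6
S2 ctr [ 0.4942 -0.3807  0.057 ] len 0.145 dir deg 87.7
S3 ctr [ 0.5489 -0.3818  0.057 ] len 0.139 dir deg 88.1
tray [ 0.4696 -0.3816  0.05  ] [[0.354, -0.292], [0.593, -0.303], [0.586, -0.472], [0.346, -0.459]]
butt [ 0.385964   -0.37407456  0.016     ] end [ 0.47099559 -0.37850738  0.016     ] wid [ 0.40632472 -0.36180119  0.02      ] [ 0.40380632 -0.38664222  0.02      ] tip [ 0.52940179 -0.37984962  0.016     ]
scrap [ 0.3638 -0.2515  0.045 ]
scrap [ 0.597  -0.2419  0.045 ]
```

```bash
python3 -m creep '[[0,0.018,0.01,0.033,0,0,0],[0,0.018,0.01,0.033,0,0,0],[0,0.018,0.01,0.033,0,0,0],[0,0.018,0.01,0.033,0,0,0],[0,0.016,0.01,0.03,0,0,0]]' 40
python3 -m creep '[[0,0,0,0,0,0,0.02],[0,0,0,0.015,0,0,0],[0,0,0,0.015,0,0,0],[0,0,0,0,0,0,0],[0,0,0,0,0,0,0]]'
python3 -c "
from h import *
st(); shot('wrist','w14.png')"
```

```text
t: 17.83
eef_pos: [0.5518, -0.3758, 0.1007]
eef_rot: [-0.0, 1.0, -0.027, -0.0]
ft_force: [0.1, -0.4, 0.5]
opening: 0.0427
t: 18.25
eef_pos: [0.5496, -0.3768, 0.0725]
eef_rot: [-0.0, 0.999, -0.037, -0.0]
ft_force: [-0.1, -0.4, 0.3]
opening: 0.0427
t 18.25 tcp [ 0.5496 -0.3768  0.0725] toolx [ 0.997 -0.074 -0.001] toolz [-0.001  0.    -1.   ] F [-0.1 -0.4  0.3] open 0.0427
```

View pics/w14.png

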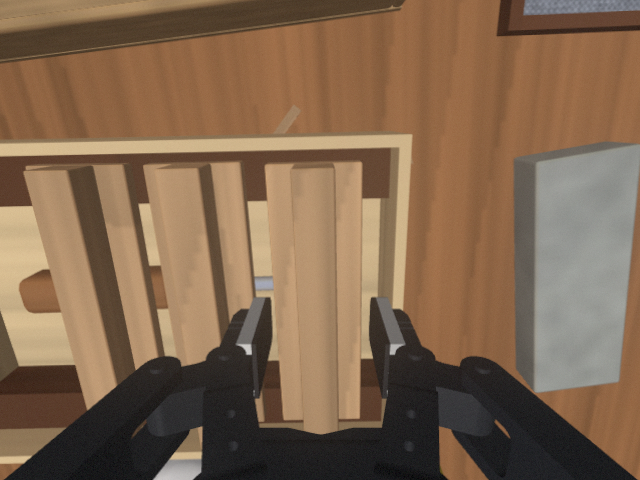

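```bash
python3 -m creep '[[-0.3,0,0.002,0,0,0,-0.035],[-0.3,-0.001,0,0.005,0,0,0],[-0.3,0,0,0.007,0,0,0],[-0.3,0,0,0.007,0,0,0],[-0.3,0,0,0,0,0,0]]'
python3 -c "
from h import *
st(); shot('wrist','w15.png')"
```

```text
t: 18.72
eef_pos: [0.5478, -0.3791, 0.0517]
eef_rot: [-0.0, 1.0, -0.02, -0.001]
ft_force: [-0.3, 0.6, -0.0]
opening: 0.0299
t 18.72 tcp [ 0.5478 -0.3791  0.0517] toolx [ 0.999 -0.041 -0.002] toolz [-0.002  0.001 -1.   ] F [-0.3  0.6 -0. ] open 0.0299
```

View pics/w15.png

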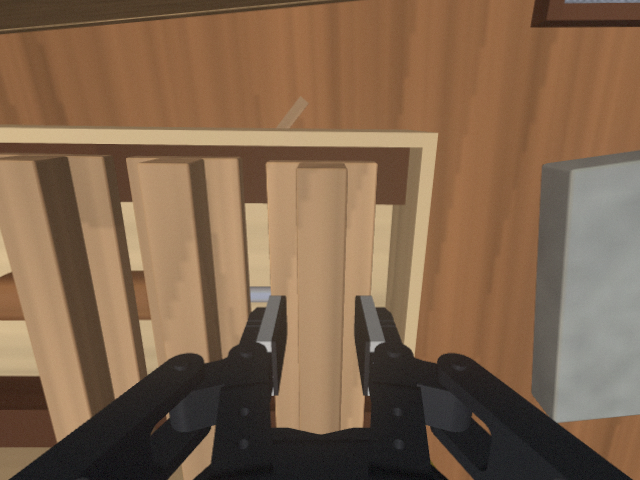

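```bash
python3 -m creep '[[-1,0,0,0,0,0,0],[-1,0,0,0,0,0,0],[-1,0,0,0,0,0,0],[-1,0,0,-0.01,0,0,0],[-1,0,0,-0.02,0,0,0]]' 60
python3 -m creep '[[-1,0,0,-0.035,0,0,0],[-1,0,0,-0.035,0,0,0],[-1,-0.02,-0.04,0,0,0,0],[-1,-0.02,-0.04,0,0,0,0],[-1,-0.02,-0.04,0,0,0,0]]'
python3 -m creep '[[-1,-0.016,-0.042,0,0,0,0],[-1,0,0,0,0,0,0.12],[-1,0,0,0,0,0,0.12],[-1,0,0,0,0,0,0.12],[-1,0,0,0,0,0,0.12]]'
python3 -m creep '[[-1,0,0,0,0,0,0.12],[-1,0,0,0,0,0,0.12],[-1,0,0,0,0,0,0.12],[-1,0,0,0,0,0,0.12],[-1,0,0,0,0,0,0.12]]'
python3 -m creep '[[-1,0,0,0,0,0,0.12],[-1,0,0,0,0,0,0.12],[-1,0,0,0,0,0,0.12],[-1,0,0,0,0,0,0.05],[-1,0,0,0,0,0,0]]'
python3 -c "
from h import *
st(); shot('wrist','w16.png')"
```

```text
t: 19.18
eef_pos: [0.5473, -0.3787, 0.0817]
eef_rot: [-0.001, 1.0, -0.02, -0.002]
ft_force: [0.6, -0.3, -0.1]
opening: 0.0162
t: 19.6
eef_pos: [0.4974, -0.2646, 0.1548]
eef_rot: [0.001, 1.0, -0.021, 0.001]
ft_force: [0.2, 1.3, -0.9]
opening: 0.0167
t: 20.02
eef_pos: [0.4845, -0.2257, 0.1543]
eef_rot: [0.0, 0.966, -0.26, 0.001]
ft_force: [0.6, -0.7, 0.1]
opening: 0.0163
t: 20.43
eef_pos: [0.4846, -0.2258, 0.1542]
eef_rot: [-0.0, 0.846, -0.534, 0.0]
ft_force: [0.3, 0.5, -0.5]
opening: 0.0164
t: 20.85
eef_pos: [0.4846, -0.2257, 0.1542]
eef_rot: [-0.0, 0.721, -0.693, 0.001]
ft_force: [0.4, -0.0, -0.4]
opening: 0.0161
t 20.85 tcp [ 0.4846 -0.2257  0.1542] toolx [ 0.04  -0.999  0.001] toolz [ 0.001 -0.001 -1.   ] F [ 0.4 -0.  -0.4] open 0.0161
```

View pics/w16.png

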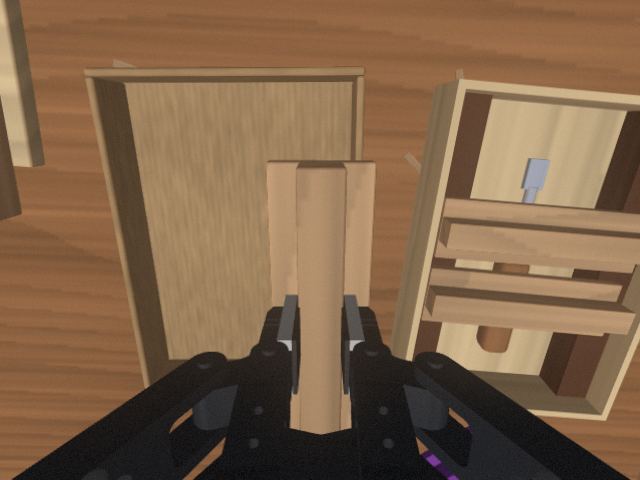

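```bash
python3 -m creep '[[-1,-0.016,0.006,0,0,0,0],[-1,0,0,0.03,0,0,0],[-1,0,0,0.03,0,0,0],[-1,0,0,0.03,0,0,0],[-1,0,0,0.02,0,0,0]]'
python3 -m creep '[[-1,0,0,0.009,0,0,0],[-1,0,0,0,0,0,0],[-0.4,0,0,0,0,0,0],[-0.4,0,0,0,0,0,0],[-0.4,0,0,0,0,0,0]]'
python3 -m creep '[[-0.4,0,0,-0.03,0,0,0],[-0.4,0,0,-0.03,0,0,0],[0,0,0,-0.04,0,0,0],[0,0,0,-0.03,0,0,0],[0,0,0,0,0,0,0]]'
python3 -c "
from h import *
st(); shot('wrist','w17.png')"
```

```text
t: 21.32
eef_pos: [0.4768, -0.2099, 0.0415]
eef_rot: [0.0, 0.722, -0.692, -0.001]
ft_force: [-0.5, -1.1, -0.6]
opening: 0.0167
t: 21.73
eef_pos: [0.4789, -0.2107, 0.0358]
eef_rot: [-0.001, 0.721, -0.693, 0.001]
ft_force: [0.2, -0.4, -0.2]
opening: 0.0255
t: 22.15
eef_pos: [0.4818, -0.2114, 0.1718]
eef_rot: [-0.002, 0.721, -0.692, 0.006]
ft_force: [0.6, -0.2, -0.5]
opening: 0.0428
t 22.15 tcp [ 0.4818 -0.2114  0.1718] toolx [ 0.041 -0.999  0.006] toolz [ 0.011 -0.005 -1.   ] F [ 0.6 -0.2 -0.5] open 0.0428
```

View pics/w17.png

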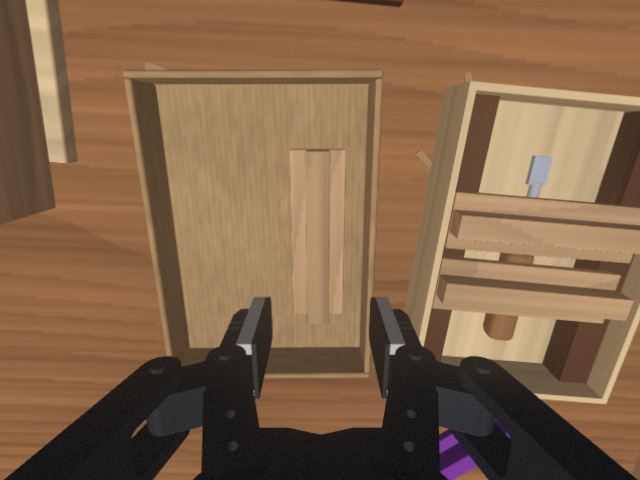

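```bash
python3 -m creep '[[0,0,0,0,0,0,-0.12],[0,0,0,0,0,0,-0.12],[0,0,0,0,0,0,-0.12],[0,0,0,0,0,0,-0.12],[0,0,0,0,0,0,-0.12]]' 60 >/dev/null
python3 -m creep '[[0,0,0,0,0,0,-0.12],[0,0,0,0,0,0,-0.12],[0,0,0,0,0,0,-0.12],[0,0,0,0,0,0,-0.12],[0,0,0,0,0,0,-0.12]]' >/dev/null
python3 -m creep '[[0,0,0,0,0,0,-0.12],[0,0,0,0,0,0,-0.12],[0,0,0,0,0,0,-0.04],[0,0.005,0.035,0,0,0,0],[0,0.005,0.035,0,0,0,0]]' >/dev/null
python3 -m creep '[[0,0.005,0.035,0,0,0,0],[0,0.004,0.03,0,0,0,0],[0,0,0.01,0,0,0,0],[0,0,0,0,0,0,0],[0,0,0,0,0,0,0]]'
python3 -c "
from h import *
st(); shot('wrist','w18.png')"
```

```text
t: 23.87
eef_pos: [0.489, -0.3552, 0.1638]
eef_rot: [-0.001, 1.0, -0.025, -0.0]
ft_force: [-1.0, 0.9, -0.0]
opening: 0.0428
t 23.87 tcp [ 0.489  -0.3552  0.1638] toolx [ 0.999 -0.05  -0.001] toolz [-0.001  0.001 -1.   ] F [-1.   0.9 -0. ] open 0.0428
```

View pics/w18.png

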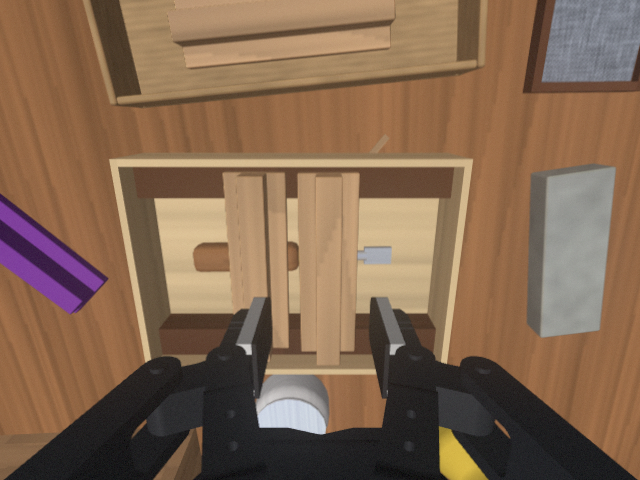

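```bash
python3 - <<'E'
from h import *
c=shot("wrist")
for n,a,b in [("S1",(252,176),(264,345)),("S2",(328.5,176),(328,365))]:
    A,B=onz(c,a,.057),onz(c,b,.057); d=A-B; print(n,A.round(4),B.round(4),((A+B)/2).round(4),np.degrees(np.arctan2(d[1],d[0])).round(1))
    m=(A+B)/2; print(" tool delta",tool()[:3,:3].T@(np.r_[m[:2],.0525]-tool()[:3,3]))
E
```

```text
S1 [ 0.4468 -0.3054  0.057 ] [ 0.4422 -0.4335  0.057 ] [ 0.4445 -0.3695  0.057 ] 88.0
 tool delta [-0.04426404  0.01804991  0.11175564]
S2 [ 0.4967 -0.3078  0.057 ] [ 0.4902 -0.454   0.057 ] [ 0.4934 -0.3809  0.057 ] 87.5
 tool delta [0.00517164 0.02714423 0.11173219]
```

```bash
python3 -m creep '[[0,0.0025,0.013,0.02,0,0,0],[0,0.0025,0.013,0.03,0,0,0],[0,0,0,0.03,0,0,0],[-0.1,0,0,0.022,0,0,0],[-0.1,0,0,0.01,0,0,0]]'
python3 -m creep '[[-0.1,0,0,0,0,0,0],[-1,0,0,0,0,0,0],[-1,0,0,0,0,0,0],[-1,0,0,0,0,0,0],[-1,0,0,0,0,0,0]]' 60
python3 -c "
from h import *
st(); shot('wrist','w19.png')"
```

```text
t: 24.38
eef_pos: [0.4918, -0.3794, 0.0494]
eef_rot: [-0.002, 1.0, -0.024, -0.002]
ft_force: [-0.0, -0.1, 0.8]
opening: 0.0386
t: 24.8
eef_pos: [0.4943, -0.3822, 0.0541]
eef_rot: [0.001, 1.0, -0.025, 0.001]
ft_force: [-0.7, 2.4, 7.0]
opening: 0.0167
t 24.80 tcp [ 0.4943 -0.3822  0.0541] toolx [ 0.999 -0.05   0.002] toolz [ 0.002 -0.001 -1.   ] F [-0.7  2.4  7. ] open 0.0167
```

View pics/w19.png

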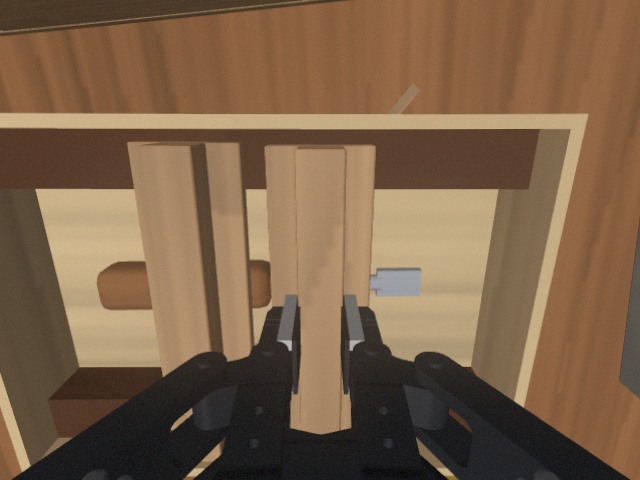

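```bash
python3 -m creep '[[-1,0,0,-0.01,0,0,0],[-1,0,0,-0.02,0,0,0],[-1,0,0,-0.035,0,0,0],[-1,0,0,-0.035,0,0,0],[-1,-0.005,-0.037,0,0,0,0]]'
python3 -m creep '[[-1,-0.005,-0.037,0,0,0,0],[-1,-0.005,-0.037,0,0,0,0],[-1,-0.005,-0.037,0,0,0,0],[-1,-0.005,-0.037,0,0,0,0],[-1,-0.005,-0.037,0,0,0,0]]'
python3 -m creep '[[-1,0,0,0,0,0,0.12],[-1,0,0,0,0,0,0.12],[-1,0,0,0,0,0,0.12],[-1,0,0,0,0,0,0.12],[-1,0,0,0,0,0,0.12]]'
python3 -m creep '[[-1,0,0,0,0,0,0.12],[-1,0,0,0,0,0,0.12],[-1,0,0,0,0,0,0.12],[-1,0,0,0,0,0,0.12],[-1,0,0,0,0,0,0.12]]'
python3 -m creep '[[-1,0,0,0,0,0,0.12],[-1,0,0,0,0,0,0.12],[-1,0,0,0,0,0,0.04],[-1,0,0,0,0,0,0],[-1,0,0,0,0,0,0]]'
python3 -c "
from h import *
st(); shot('wrist','w20.png')"
```

```text
t: 25.27
eef_pos: [0.4929, -0.3543, 0.1597]
eef_rot: [0.005, 1.0, -0.03, 0.005]
ft_force: [2.4, -0.3, -0.2]
opening: 0.0165
t: 25.68
eef_pos: [0.4737, -0.1577, 0.1532]
eef_rot: [0.001, 1.0, -0.025, 0.0]
ft_force: [0.5, 0.1, -0.5]
opening: 0.0161
t: 26.1
eef_pos: [0.4742, -0.1591, 0.1532]
eef_rot: [0.0, 0.947, -0.322, 0.0]
ft_force: [-1.2, 0.1, -0.5]
opening: 0.0161
t: 26.52
eef_pos: [0.4742, -0.1591, 0.1532]
eef_rot: [-0.0, 0.809, -0.588, 0.0]
ft_force: [0.3, 0.6, -0.8]
opening: 0.0164
t: 26.93
eef_pos: [0.4743, -0.159, 0.1529]
eef_rot: [-0.0, 0.722, -0.692, 0.0]
ft_force: [0.6, 0.5, -1.0]
opening: 0.0165
t 26.93 tcp [ 0.4743 -0.159   0.1529] toolx [ 0.043 -0.999  0.   ] toolz [ 0.001 -0.    -1.   ] F [ 0.6  0.5 -1. ] open 0.0165
```

View pics/w20.png

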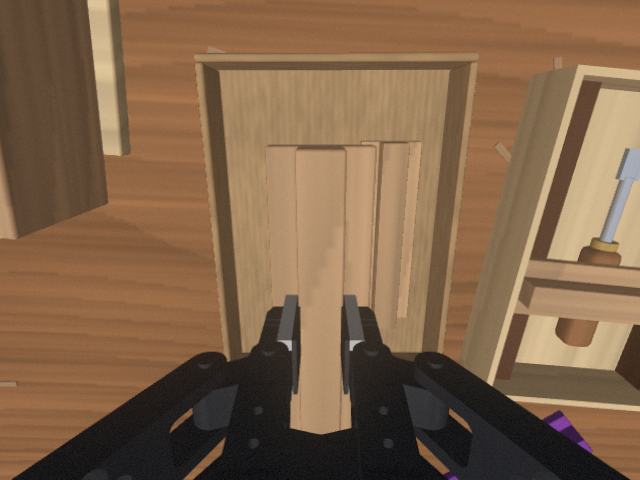

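```bash
python3 -m creep '[[-1,-0.003,0,0,0,0,0],[-1,0,0,0.03,0,0,0],[-1,0,0,0.03,0,0,0],[-1,0,0,0.03,0,0,0],[-1,0,0,0.02,0,0,0]]'
python3 -m creep '[[-1,0,0,0.007,0,0,0],[-1,0,0,0,0,0,0],[-0.4,0,0,0,0,0,0],[-0.4,0,0,0,0,0,0],[-0.4,0,0,0,0,0,0]]'
python3 -m creep '[[-0.4,0,0,-0.03,0,0,0],[-0.4,0,0,-0.03,0,0,0],[0,0,0,-0.04,0,0,0],[0,0,0,-0.03,0,0,0],[0,0,0,0,0,0,0]]'
python3 -c "
from h import *
st(); shot('wrist','w21.png')"
```

```text
t: 27.4
eef_pos: [0.473, -0.1556, 0.0402]
eef_rot: [0.0, 0.722, -0.692, -0.001]
ft_force: [0.4, 0.1, -0.9]
opening: 0.0164
t: 27.82
eef_pos: [0.4753, -0.1563, 0.0368]
eef_rot: [-0.001, 0.721, -0.693, 0.001]
ft_force: [0.1, 0.5, -0.6]
opening: 0.0257
t: 28.23
eef_pos: [0.4782, -0.1567, 0.1725]
eef_rot: [-0.003, 0.721, -0.693, 0.006]
ft_force: [0.8, -0.2, 0.1]
opening: 0.0425
t 28.23 tcp [ 0.4782 -0.1567  0.1725] toolx [ 0.041 -0.999  0.005] toolz [ 0.012 -0.004 -1.   ] F [ 0.8 -0.2  0.1] open 0.0425
```

View pics/w21.png

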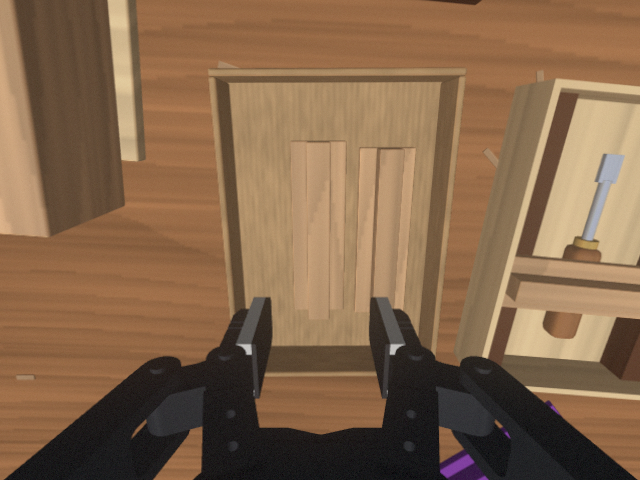

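```bash
python3 -m creep '[[0,0,0,0,0,0,-0.12],[0,0,0,0,0,0,-0.12],[0,0,0,0,0,0,-0.12],[0,0,0,0,0,0,-0.12],[0,0,0,0,0,0,-0.12]]' 60 >/dev/null
python3 -m creep '[[0,0,0,0,0,0,-0.12],[0,0,0,0,0,0,-0.12],[0,0,0,0,0,0,-0.12],[0,0,0,0,0,0,-0.12],[0,0,0,0,0,0,-0.12]]' >/dev/null
python3 -m creep '[[0,0,0,0,0,0,-0.12],[0,0,0,0,0,0,-0.12],[0,0,0,0,0,0,-0.04],[0,-0.004,0.038,0,0,0,0],[0,-0.004,0.038,0,0,0,0]]' >/dev/null
python3 -m creep '[[0,-0.004,0.038,0,0,0,0],[0,-0.004,0.038,0,0,0,0],[0,-0.004,0.038,0,0,0,0],[0,0,0,0,0,0,0],[0,0,0,0,0,0,0]]'
python3 -c "
from h import *
st(); shot('wrist','w22.png')"
```

```text
t: 29.95
eef_pos: [0.443, -0.3473, 0.1645]
eef_rot: [-0.0, 1.0, -0.028, -0.001]
ft_force: [0.7, 0.7, 0.1]
opening: 0.0427
t 29.95 tcp [ 0.443  -0.3473  0.1645] toolx [ 0.998 -0.055 -0.001] toolz [-0.001  0.    -1.   ] F [0.7 0.7 0.1] open 0.0427
```

View pics/w22.png

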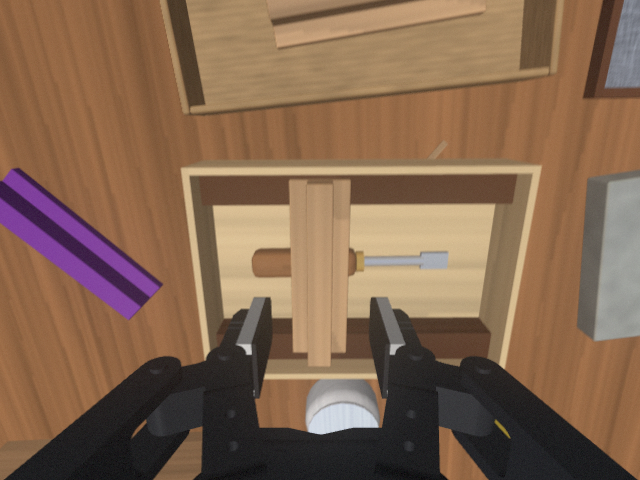

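```bash
python3 -c "
from h import *
c=shot('wrist'); A,B=onz(c,(320,183),.057),onz(c,(319,366),.057); m=(A+B)/2; print(A,B,tool()[:3,:3].T@(np.r_[m[:2],.053]-tool()[:3,3]))
A,B=onz(c,(253,263),.016),onz(c,(447,260),.016);print('gouge',A,B)"
python3 -m creep '[[0,0,0.015,0.02,0,0,0],[0,0,0.014,0.03,0,0,0],[0,0,0,0.03,0,0,0],[-0.1,0,0,0.02,0,0,0],[-0.1,0,0,0.008,0,0,0]]'
python3 -m creep '[[-0.1,0,0,0.002,0,0,0],[-0.1,0,0,0,0,0,0],[-1,0,0,0,0,0,0],[-1,0,0,0,0,0,0],[-1,0,0,0,0,0,0]]' 60
python3 -c "
from h import *
st(); shot('wrist','w23.png')"
```

```text
[ 0.44555119 -0.30308773  0.057     ] [ 0.43734265 -0.44600485  0.057     ] [-0.00154717  0.0310588   0.11198308]
gouge [ 0.38629087 -0.37313222  0.016     ] [ 0.54659366 -0.37874692  0.016     ]
t: 30.47
eef_pos: [0.4421, -0.3708, 0.0544]
eef_rot: [-0.002, 1.0, -0.024, -0.002]
ft_force: [-0.2, -0.3, -0.6]
opening: 0.0382
t: 30.88
eef_pos: [0.4444, -0.374, 0.0572]
eef_rot: [0.001, 1.0, -0.025, 0.001]
ft_force: [-0.7, 1.8, 6.7]
opening: 0.0164
t 30.88 tcp [ 0.4444 -0.374   0.0572] toolx [ 0.999 -0.05   0.003] toolz [ 0.002 -0.002 -1.   ] F [-0.7  1.8  6.7] open 0.0164
```

View pics/w23.png

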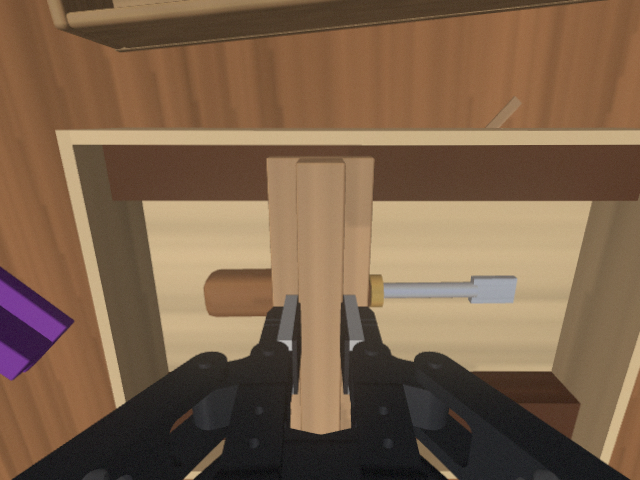

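```bash
python3 -m creep '[[-1,0,0,-0.01,0,0,0],[-1,0,0,-0.02,0,0,0],[-1,0,0,-0.035,0,0,0],[-1,0,0,-0.035,0,0,0],[-1,0.0025,-0.0365,0,0,0,0]]'
python3 -m creep '[[-1,0.0025,-0.0365,0,0,0,0],[-1,0.0025,-0.0365,0,0,0,0],[-1,0.0025,-0.0365,0,0,0,0],[-1,0.0025,-0.0365,0,0,0,0],[-1,0.0025,-0.0365,0,0,0,0]]'
python3 -m creep '[[-1,0.0025,-0.0365,0,0,0,0.12],[-1,0,0,0,0,0,0.12],[-1,0,0,0,0,0,0.12],[-1,0,0,0,0,0,0.12],[-1,0,0,0,0,0,0.12]]'
python3 -m creep '[[-1,0,0,0,0,0,0.12],[-1,0,0,0,0,0,0.12],[-1,0,0,0,0,0,0.12],[-1,0,0,0,0,0,0.12],[-1,0,0,0,0,0,0.12]]'
python3 -m creep '[[-1,0,0,0,0,0,0.12],[-1,0,0,0,0,0,0.12],[-1,0,0,0,0,0,0.04],[-1,0,0,0,0,0,0],[-1,0,0,0,0,0,0]]'
python3 -c "
from h import *
st(); shot('wrist','w24.png')"
```

```text
t: 31.35
eef_pos: [0.4495, -0.3463, 0.1623]
eef_rot: [0.005, 1.0, -0.03, 0.004]
ft_force: [2.2, -0.6, -0.6]
opening: 0.0162
t: 31.77
eef_pos: [0.4691, -0.1544, 0.1564]
eef_rot: [0.001, 1.0, -0.025, 0.001]
ft_force: [1.1, 0.1, -0.6]
opening: 0.0165
t: 32.18
eef_pos: [0.4736, -0.1192, 0.1563]
eef_rot: [0.0, 0.947, -0.322, 0.001]
ft_force: [-0.1, 0.4, -1.0]
opening: 0.0164
t: 32.6
eef_pos: [0.4735, -0.1194, 0.1563]
eef_rot: [-0.0, 0.809, -0.587, 0.001]
ft_force: [-0.2, 0.2, -1.0]
opening: 0.0164
t: 33.02
eef_pos: [0.4736, -0.1194, 0.156]
eef_rot: [-0.0, 0.722, -0.692, 0.0]
ft_force: [-0.1, -0.5, -0.1]
opening: 0.0162
t 33.02 tcp [ 0.4736 -0.1194  0.156 ] toolx [ 0.043 -0.999  0.   ] toolz [ 0.001 -0.    -1.   ] F [-0.1 -0.5 -0.1] open 0.0162
```

View pics/w24.png

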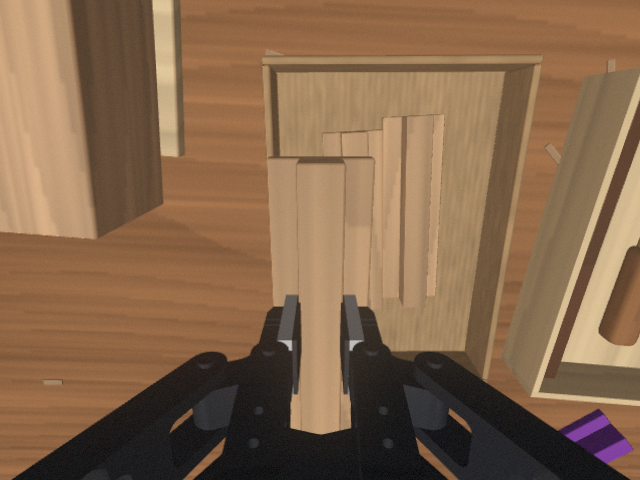

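```bash
python3 -m creep '[[-1,0,0,0.03,0,0,0],[-1,0,0,0.03,0,0,0],[-1,0,0,0.03,0,0,0],[-1,0,0,0.014,0,0,0],[-1,0,0,0,0,0,0]]'
python3 -m creep '[[-1,0,0,0.004,0,0,0],[-1,0,0,0,0,0,0],[-0.4,0,0,0,0,0,0],[-0.4,0,0,0,0,0,0],[-0.4,0,0,0,0,0,0]]'
python3 -m creep '[[-0.4,0,0,-0.02,0,0,0],[-0.4,0,0,-0.03,0,0,0],[0,0,0,-0.04,0,0,0],[0,0,0,-0.03,0,0,0],[0,0,0,0,0,0,0]]'
python3 -c "
from h import *
st(); shot('wrist','w25.png')"
```

```text
t: 33.48
eef_pos: [0.473, -0.1171, 0.0504]
eef_rot: [-0.0, 0.723, -0.691, -0.001]
ft_force: [-0.4, 0.9, 1.2]
opening: 0.0162
t: 33.9
eef_pos: [0.4742, -0.1188, 0.0481]
eef_rot: [-0.001, 0.722, -0.692, 0.0]
ft_force: [-1.5, 3.0, 7.2]
opening: 0.0252
t: 34.32
eef_pos: [0.4771, -0.1201, 0.173]
eef_rot: [-0.002, 0.721, -0.692, 0.004]
ft_force: [0.7, 0.1, -0.3]
opening: 0.0426
t 34.32 tcp [ 0.4771 -0.1201  0.173 ] toolx [ 0.041 -0.999  0.003] toolz [ 0.01  -0.002 -1.   ] F [ 0.7  0.1 -0.3] open 0.0426
```

View pics/w25.png

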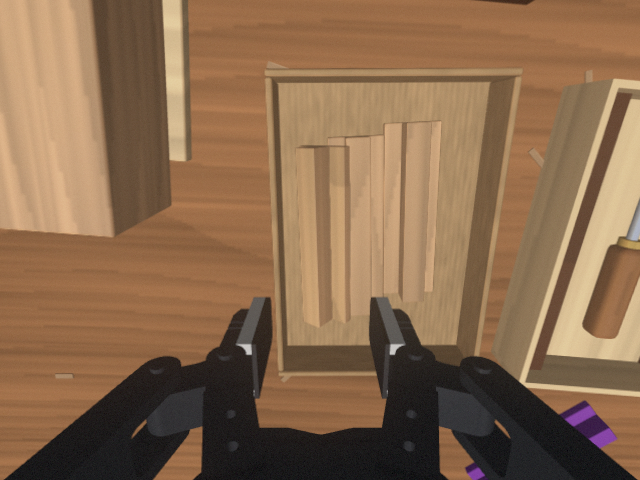

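```bash
python3 -m creep '[[0,0.036,0.005,0,0,0,0],[0,0.036,0.005,0,0,0,0],[0,0.036,0.005,0,0,0,0],[0,0.036,0.005,0,0,0,0],[0,0.036,0.005,0,0,0,0]]' >/dev/null
python3 -m creep '[[0,0.036,0.005,0,0,0,0],[0,0.036,0.005,0,0,0,0],[0,0,0,0.02,0,0,0.075],[0,0,0,0.02,0,0,0],[0,0,0,0,0,0,0]]'
python3 -c "
from h import *
st(); shot('wrist','w26.png')"
```

```text
t: 35.2
eef_pos: [0.4454, -0.3719, 0.1224]
eef_rot: [-0.001, -0.694, 0.719, 0.004]
ft_force: [0.4, 0.0, -0.1]
opening: 0.043
t 35.20 tcp [ 0.4454 -0.3719  0.1224] toolx [-0.035 -0.999 -0.005] toolz [-0.007  0.005 -1.   ] F [ 0.4  0.  -0.1] open 0.0430
```

View pics/w26.png

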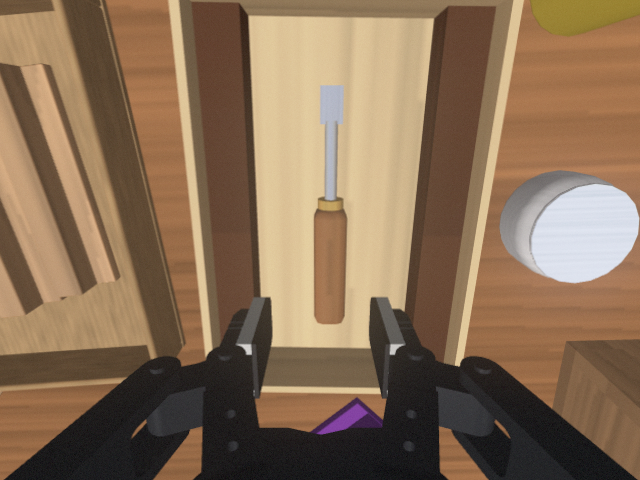

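```bash
python3 -c "
from h import *
c=shot('wrist'); A,B=onz(c,(329,322),.016),onz(c,(332,86),.012); d=(B-A)/np.linalg.norm(B-A); print(A,B,np.linalg.norm(B-A),np.degrees(np.arctan2(d[1],d[0])))
g=A+d*.06; st(); print(g,tool()[:3,:3].T@(np.r_[g[:2],.018]-tool()[:3,3]))"
```

```text
[ 0.38236426 -0.37541232  0.016     ] [ 0.54611788 -0.38158585  0.012     ] 0.1639187670342864 -2.159036973343771
t 35.30 tcp [ 0.4478 -0.3718  0.126 ] toolx [-0.033 -0.999 -0.002] toolz [-0.003  0.002 -1.   ] F [ 0.7  1.  -0. ] open 0.0423
[ 0.44230381 -0.37767205  0.01453586] [0.00626892 0.00500796 0.10796353]
```

```bash
python3 -m creep '[[0,0.005,0.003,0.02,0,0,0],[0,0,0,0.03,0,0,0],[0,0,0,0.03,0,0,0],[0,0,0,0.018,0,0,0],[0,0,0,0.006,0,0,0]]' 60
python3 -m creep '[[0,0,0,0.003,0,0,0],[0,0,0,0,0,0,0],[-1,0,0,0,0,0,0],[-1,0,0,0,0,0,0],[-1,0,0,0,0,0,0]]'
python3 -c "
from h import *
st(); shot('wrist','w27.png')"
```

```text
t: 35.72
eef_pos: [0.4447, -0.3763, 0.0214]
eef_rot: [-0.0, -0.695, 0.719, 0.002]
ft_force: [0.2, -0.2, 0.1]
opening: 0.0426
t: 36.13
eef_pos: [0.4468, -0.3783, 0.0222]
eef_rot: [0.0, -0.695, 0.719, -0.002]
ft_force: [-1.8, 0.3, 6.3]
opening: 0.0205
t 36.13 tcp [ 0.4468 -0.3783  0.0222] toolx [-0.034 -0.999  0.002] toolz [ 0.003 -0.002 -1.   ] F [-1.8  0.3  6.3] open 0.0205
```

View pics/w27.png

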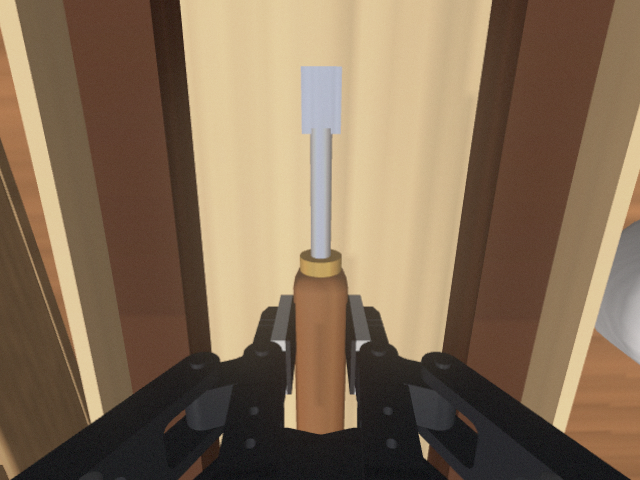

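```bash
python3 -m creep '[[-1,0,0,-0.01,0,0,0],[-1,0,0,-0.03,0,0,0],[-1,0,0,-0.035,0,0,0],[-1,0,0,-0.035,0,0,0],[-1,0,0,-0.035,0,0,0]]'
python3 -m creep '[[-1,-0.026,-0.03,0,0,0,0],[-1,-0.026,-0.03,0,0,0,0],[-1,-0.026,-0.03,0,0,0,0],[-1,-0.026,-0.03,0,0,0,0],[-1,-0.026,-0.03,0,0,0,0]]'
python3 -m creep '[[-1,-0.026,-0.03,0,0,0,-0.12],[-1,0,0,0,0,0,-0.12],[-1,0,0,0,0,0,-0.12],[-1,0,0,0,0,0,-0.12],[-1,0,0,0,0,0,-0.12]]'
python3 -m creep '[[-1,0,0,0,0,0,-0.12],[-1,0,0,0,0,0,-0.12],[-1,0,0,0,0,0,-0.12],[-1,0,0,0,0,0,-0.12],[-1,0,0,0,0,0,-0.12]]'
python3 -m creep '[[-1,0,0,0,0,0,-0.12],[-1,0,0,0,0,0,-0.12],[-1,0,0,0,0,0,-0.12],[-1,0,0,0,0,0,0],[-1,0,0,0,0,0,0]]'
python3 -c "
from h import *
st(); shot('wrist','w28.png')"
```

```text
t: 36.6
eef_pos: [0.4452, -0.3772, 0.1677]
eef_rot: [0.0, -0.695, 0.719, -0.0]
ft_force: [0.7, -0.4, -0.3]
opening: 0.0209
t: 37.02
eef_pos: [0.601, -0.2516, 0.1667]
eef_rot: [0.0, -0.695, 0.719, -0.0]
ft_force: [0.8, -0.1, -0.9]
opening: 0.0206
t: 37.43
eef_pos: [0.6307, -0.2275, 0.1662]
eef_rot: [0.0, 0.878, -0.479, 0.0]
ft_force: [0.0, 0.8, -0.7]
opening: 0.0206
t: 37.85
eef_pos: [0.6305, -0.228, 0.1663]
eef_rot: [0.0, 0.98, -0.198, 0.0]
ft_force: [0.6, -0.3, -1.5]
opening: 0.0208
t: 38.27
eef_pos: [0.6306, -0.2281, 0.1659]
eef_rot: [0.0, 1.0, -0.024, 0.0]
ft_force: [0.1, 0.5, -0.8]
opening: 0.0206
t 38.27 tcp [ 0.6306 -0.2281  0.1659] toolx [ 0.999 -0.049  0.   ] toolz [ 0. -0. -1.] F [ 0.1  0.5 -0.8] open 0.0206
```

View pics/w28.png

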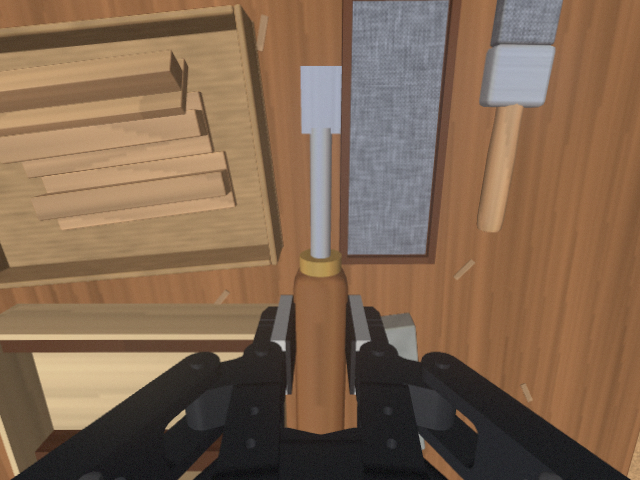

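```bash
python3 -c "
from h import *
c=shot('wrist')
A,B,C,D=[onz(c,p,.012) for p in [(341,262),(434,262),(344,0),(461,0)]]
print(A,B,C,D,np.linalg.norm(A-B))
u=((C-A)/np.linalg.norm(C-A)+(D-B)/np.linalg.norm(D-B))/2; print('ydir',np.degrees(np.arctan2(u[1],u[0])))
ctr=(A+B)/2+.1*u; g=ctr-.02*u; print('ctr',ctr,'grip',g, 'tool d',tool()[:3,:3].T@(np.r_[g[:2],.025]-tool()[:3,3]))"
```

```text
[ 0.64622633 -0.26128959  0.012     ] [ 0.72447339 -0.26513278  0.012     ] [ 0.65409891 -0.07118363  0.012     ] [ 0.73297397 -0.07523415  0.012     ] 0.07834138209348877
ydir 87.53279234707128
ctr [ 0.68965461 -0.16330402  0.012     ] grip [ 0.68879366 -0.18328545  0.012     ] tool d [ 0.0558825  -0.04750566  0.14073922]
```

```bash
python3 -m creep '[[-1,0.028,-0.024,0,0,0,0],[-1,0.028,-0.0235,0,0,0,0],[-1,0,0,0.035,0,0,0],[-1,0,0,0.035,0,0,0],[-1,0,0,0.035,0,0,0]]'
python3 -m creep '[[-1,0,0,0.02,0,0,0],[-1,0,0,0.01,0,0,0],[-1,0,0,0.003,0,0,0],[-1,0,0,0.002,0,0,0],[-1,0,0,0,0,0,0]]'
python3 -c "
from h import *
st(); shot('wrist','w29.png')"
```

```text
t: 38.78
eef_pos: [0.6899, -0.182, 0.06]
eef_rot: [0.0, 1.0, -0.023, 0.001]
ft_force: [-0.2, -0.7, -0.9]
opening: 0.0205
t: 39.2
eef_pos: [0.69, -0.1829, 0.0269]
eef_rot: [0.0, 1.0, -0.023, 0.001]
ft_force: [-0.6, 0.4, -0.4]
opening: 0.0204
t 39.20 tcp [ 0.69   -0.1829  0.0269] toolx [ 0.999 -0.046  0.002] toolz [ 0.002 -0.    -1.   ] F [-0.6  0.4 -0.4] open 0.0204
```

View pics/w29.png

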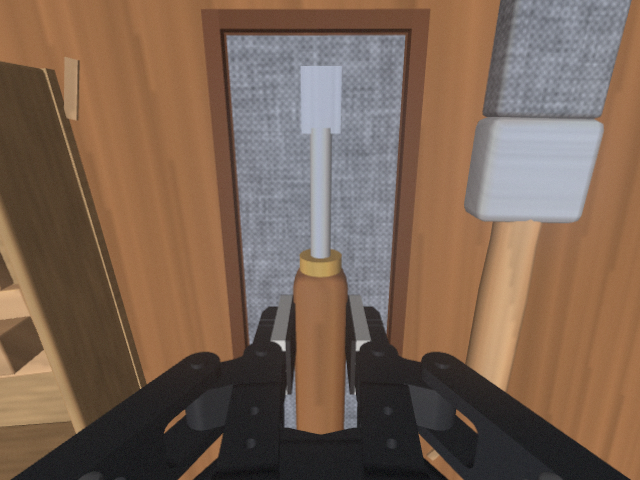

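Gouge is over the rest, aligned and centred. Lower 2 mm, release, lift, then look from all sides.

```bash
python3 -m creep '[[-1,0,0,0.002,0,0,0],[-1,0,0,0,0,0,0],[-0.4,0,0,0,0,0,0],[-0.4,0,0,0,0,0,0],[-0.4,0,0,0,0,0,0]]'
python3 -m creep '[[-0.4,0,0,-0.02,0,0,0],[-0.4,0,0,-0.03,0,0,0],[0,0,0,-0.04,0,0,0],[0,0,0,-0.04,0,0,0],[0,0,0,-0.04,0,0,0]]'
python3 -m creep '[[0,0,0.02,-0.02,0,0,0],[0,0,0.02,0,0,0,0],[0,0,0,0,0,0,0],[0,0,0,0,0,0,0],[0,0,0,0,0,0,0]]'
python3 -c "
from h import *
st(); shot('wrist','w30.png');shot('scene','s30.png');shot('side','d30.png')"
```

```text
t: 39.67
eef_pos: [0.6891, -0.183, 0.0237]
eef_rot: [0.0, 1.0, -0.023, 0.0]
ft_force: [0.3, -0.2, -0.5]
opening: 0.0256
t: 40.08
eef_pos: [0.6885, -0.1827, 0.1951]
eef_rot: [-0.0, 1.0, -0.022, -0.0]
ft_force: [0.1, -1.8, -0.0]
opening: 0.0421
t: 40.5
eef_pos: [0.6866, -0.2222, 0.2126]
eef_rot: [-0.0, 1.0, -0.022, -0.001]
ft_force: [0.5, 0.1, -0.2]
opening: 0.0431
t 40.50 tcp [ 0.6866 -0.2222  0.2126] toolx [ 0.999 -0.045 -0.001] toolz [-0.001  0.001 -1.   ] F [ 0.5  0.1 -0.2] open 0.0431
```

View pics/w30.png

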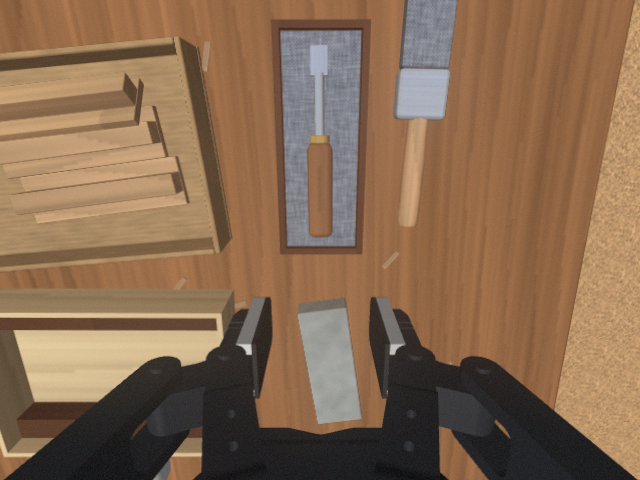

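View pics/s30.png

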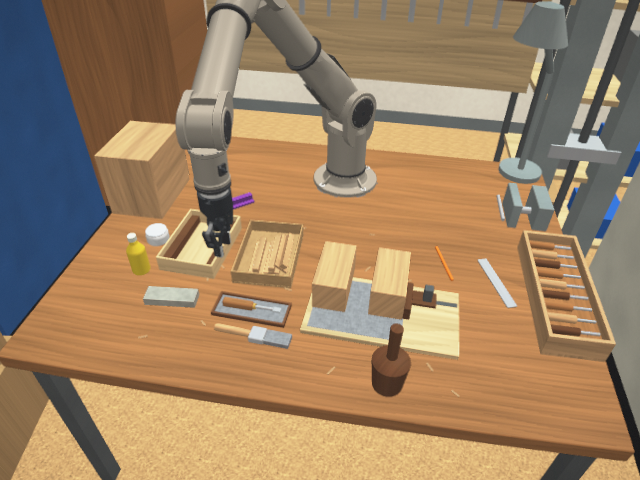

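View pics/d30.png

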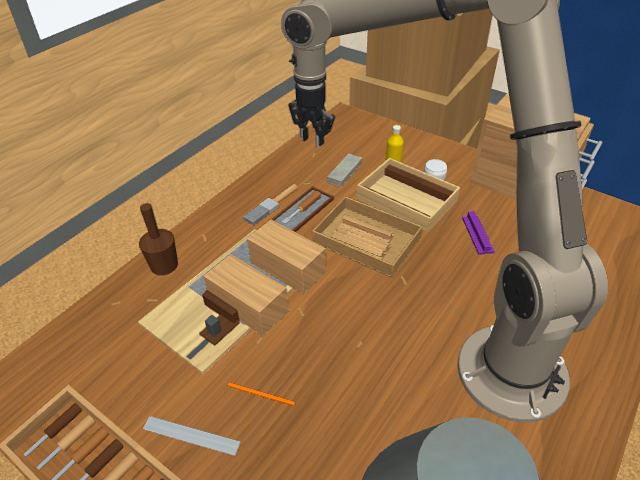

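Everything is in place: tray empty, three strips in the box (scene (268,255)), gouge in the rest, both blanks flat, jaw against B, bystanders unmoved. Hand in.

```bash
python3 -c "
from plant import job; print(job.close_job())"
```

```text
the job is handed in; nothing more can be done
None
```

The bench is ready for carving and I handed the job in after about 41 s of robot time; the hand-in reports no verdict.

**What I did:** I tipped both blanks onto the board with pushes high on the robot-side face. I then slid the fence against the nearer blank until the force rose to about 6 N. After that I moved the three offcuts that were there into the scrap box and laid the gouge in the rest.

**Last checks:**
- **Blanks:** both lie flat. I measured their centres at about x = -0.064 m (nearer the fence) and -0.056 m in the board's frame, against a limit of -0.09 m. These were measured before the fence push, which may have shifted the nearer one slightly. They look unchanged in the last pictures.
- **Fence:** its jaw touches the nearer blank's side.
- **Offcuts:** the tray is empty and all three strips are inside the box.
- **Gouge:** it lies flat, centred and lengthwise in the rest.
- **Other items:** the bystanders and the purple look-alike look unmoved. The gripper was clear of everything.

**What did not go to plan:**
- One offcut already in the box turned and shifted slightly while the arm was away. It stayed well inside.
- I set the second strip too close to the middle, so the third lies tilted with one edge on the second strip's foot. It is inside the box.

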